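# Change-out of a bayonet drying cartridge

### The job

Take the drying cartridge out of the dryer unit: press its head down against the spring, keep it down while you twist it counter-clockwise as far as it goes, and lift it out. Stand it upright on the bare desk and let go; then take it again another way and lay it gently on its side centrally across both vees of the steel cradle, level. Leave the timer, the covered dish and the bottle undisturbed.

Things in the scene. Friction and masses are not known exactly. Their poses are not given: they have to be found in the camera images.
- dryer: fixed white box, 130 (its x) by 112 (its y) by 80 mm high, round gauge and vents on its -x side; yaw varies. Origin: on the desk under the centre of the round well in its top. Round the well an aluminium ring (radius 20 to 30 mm) stands 3 mm above the top, 83 mm above the desk. It has two 12 mm slots, on the dryer's +x and -x sides (black dashes beside them), where alone the cartridge's lugs pass
- dryer_mouth (a point): centre of the well's mouth, at the top of the ring, 83 mm above the desk. The locked cartridge's lugs sit in catches under the ring, 60 degrees clockwise (from above) of the slots; the catches are 6 mm deep. Hard stops limit the turning: about 60 degrees counter-clockwise of the locked place the lugs lie under the slots, and the cartridge can be lifted out
- plunger (a joint): sprung plate under the cartridge's foot, m: 0 with the cartridge locked, positive pressed down (stop at +0.0095), negative risen (stop at -0.003). 6 N at 0 and 600 N/m more. The lugs turn freely only while it is pressed beyond 0.0065; under the slots the spring lifts the cartridge 3 mm when let up
- cartridge: loose aluminium cylinder 36 mm across, 62 mm high, dotted with dark holes, on top a black grip bar 32 mm long (its x), 14 thick (its y), 24 high; 0.1 to 0.2 kg, centre of mass about 31 mm up. Two steel lugs stick out 6 mm on its +x and -x sides, 8 mm wide, 50 to 56 mm above the foot. Origin: centre of the flat foot; z up to the bar. Locked, its foot is 22 mm above the desk
- cartridge_mid (a point): point on the cartridge's axis, 28 mm above its foot
- cartridge_bar (a point): centre of the top of the cartridge's grip bar, 86 mm above its foot. Locked in the dryer only the bar stands out above the ring (25 mm); pressed down 9 mm the bar's lowest 8 mm sink below the ring's top
- cradle: fixed steel cradle: base plate 50 (its x) by 74 (its y) by 8 mm; two upright vees 6 mm thick, 34 mm wide, 27 mm high at y = -14 and +14 mm hold a 36 mm cylinder lying along the cradle's y, axis 36 mm above the desk; yaw varies. The cartridge's head may point either way; its lugs lie beyond the vees. Origin: on the desk under the middle
- cradle_seat (a point): where cartridge_mid lies when the cartridge lies centrally in the vees, 36 mm above the desk. The desk round the cradle is free to stand the cartridge on. Tall things that a slanting hand must not meet: the hood's frame (left, about y > 0.25, x > 0.5, z up to 0.6 and more) and the drawer cabinet (right, about y < -0.28, x > 0.53, and y < -0.18, x > 0.68)
- timer: bystander: loose white timer 64x64x19 mm with buttons on top, origin under its middle
- petri_3: bystander: loose covered pinkish dish, 64 mm across, 11 mm high, origin under its middle
- fixative_can: bystander: loose white bottle with black cap, 36 mm across, 104 mm high, origin under its middle
There are look-alikes about, which are no part of the job. What is shaped like the cradle but green or orange is not meant.

How it is judged:
On the way, in this order (a step that is already met when the one before it is completed fails the run):
1. the cartridge is pressed down against its spring, clear of the catches (value of joint plunger above 0.005 m), for 0.05 s.
2. the cartridge is out of the well, its foot above the ring (z of cartridge in the frame of dryer_mouth above 0.003 m), for 0.05 s.
3. the cartridge stands upright on the bare desk, let go (height (world z) of cartridge below 0.004 m and angle between cartridge's own z axis and vertical below 0.1 rad and contact force between each of the arm, the fingers and cartridge below 0.1 N and linear speed of cartridge below 0.03 m/s), for 0.2 s.
At the end, for the whole second after the job is handed in: the cartridge lies at rest on its side in both vees, along the cradle within 0.12 rad, the point 28 mm above its foot within 10 mm of the cradle's seat point and no more than 4 mm above it, released (distance between cartridge_mid and cradle_seat below 0.01 m and z of cartridge_mid in the frame of cradle_seat below 0.004 m and angle between the z axis of cartridge and the y axis of cradle, either way round below 0.12 rad and linear speed of cartridge below 0.02 m/s); the robot touches nothing.
It fails at once if the cartridge strikes the cradle harder than 45 N (contact force between cartridge and cradle above 45 N).
It fails at once if the timer is pushed more than 30 mm (distance of timer from where it was at the start of the episode above 0.03 m).
It fails at once if the covered dish is pushed more than 30 mm (distance of petri_3 from where it was at the start of the episode above 0.03 m).
It fails at once if the bottle is pushed more than 30 mm or knocked over (distance of fixative_can from where it was at the start of the episode above 0.03 m or angle between fixative_can's own z axis and vertical above 0.4 rad).
It also fails if it takes over 72 s, if anything falls off the work surface, if the arm or the gripper's body presses on something with over 40 N, if the wrist force passes 120 N, or if a joint passes its speed limit or range.

### The arm

A 7-joint arm with a two-finger parallel gripper is mounted at the origin on a cart in front of the work surface, level with it; the furniture and walls round the work are solid. World frame = base frame: x ahead of the robot, y to its left, z up, the work surface at z = 0. Lengths are in m, angles in rad, forces in N, time in s.
With the tool pointing down it reaches from about 0.4 to 0.85 m from the base axis. Payload 4.5 kg.
Tool frame: the origin (TCP) lies midway between the tips of the shut fingers; the grasp point (between the pads) lies 19 mm behind it; z points along the fingers, y is the direction in which the jaws open and shut (so a half turn about z gives the same grasp; the last joint's range is limited). The gripper opens to 88 mm and grips with 3 to 60 N. Pads are 18 mm wide; open, the fingers measure 123 mm over their backs; the gripper's body (75 mm by 187 mm) begins 45 mm behind the grasp point.
Start: joints at [1.218, 0.689, -0.195, 1.565, 0.157, 0.902, -0.215], TCP at [0.236, -0.579, 0.239] pointing down, gripper open.
Joint ranges: [-3.01, 3.01], [-0.46, 2.08], [-1.47, 1.51], [0.13, 2.56], [-1, 4.14], [0.04, 2.09], [-2.66, 2.66]. Speed limits (rad/s): [2.57, 2.57, 3.14, 3.14, 3.14, 3.14, 3.14].

### API

Orientations are given as a unit quaternion [x, y, z, w].
In Python, from plant import get_state, snapshot, finish_job, regions_of gives the robot as it stands.
- The arm moves only by the tool send_rows, never from a script. Its argument "series" is a list of rows, each an object of numbers: "grip": the opening, from 0 (shut) to 1 (fully open); "dx", "dy", "dz": the shift along the tool's x, y, z in mm; "turn": the turn about the tool's z in rad. A call has 1 to 20 rows; each row shifts and turns the commanded pose from where the row before left it, along the tool's axes as they then stand; what a row does not reach is not made up. A row lasts 1/10 s, in which the tool goes at most 50 mm and 8.59 degrees, less where a joint would pass 70% of its speed; a pose out of reach is approached as far as the arm can. A call is refused whole if a number of a shift passes 50 or a number of a turn 0.15, either way. A call with a gripper value outside its range is refused whole. The fingers move at their own pace and stop on an object; "force" is the grip in N (left out, the last holds). Time passes only in rows, so rows that do not move let the fingers close. It gives the time, the measured TCP pose, the force and the opening at its end, in the units of the state.
- get_state(): the state, without advancing time (a new reading comes with each control period).
- snapshot(name): name is "side" or "top"; returns a dict with "img" (384x512x3 uint8, red, green, blue), "depth" (384x512 float32, m along the optical axis (not along the pixel's ray), 0 where there is no reading), "fov_y" (degrees; the focal length in pixels is half the picture's height over the tangent of half this angle, whatever the lens; pixels are square), "cx", "cy" (the principal point, pixels), "R" (3x3) and "t" (3): a world point X has camera coordinates R X + t. Camera axes: x right, y down, z forward; pixel columns grow to the right and rows downward; lengths in m; the calibration is good to about 2 mm. A picture is of the moment at which its call begins.
- finish_job(): hands the job in, once; it reports no verdict.
Trained networks look in a picture, given as the dict that the camera call returned (one of the last four; its "shot" number tells which), for a name from the list of things; names that differ only in an ending like _2 or _b are one class to them, and where a whole thing is asked for, a point or a joint stands for the part that bears it (a point fixed in the world has none). Each returns a list of dicts, best first, with "score" (0 to 1); they miss things now and then, are a little off and sometimes report something else, mostly with a low value. They report only what shows in the picture. A call takes as long as a camera call. They do not tell look-alikes from the thing itself.
- regions_of(picture, target): "pixels" (384x512 bool, what is visible of it) and "extent" ([left, top, right, bottom] in pixels, round what is visible of it).
The state is a dict: "clock": time; "q": joint angles; "qd": joint speeds; "joint_torque": joint torques, N m; "tool_pos": TCP position; "eef_rot": TCP orientation; "contact_force": force on the tool from outside, world axes, zero at the start; "moment": the same for the moment, N m; "opening": opening from 0.0 (shut) to 1.0 (fully open).
Only numpy, scipy, OpenCV 4.12 (cv2) and the standard library are available. Lean on these libraries where they do the work, as an engineer would, in place of code of your own. Each camera call takes 0.05 s, during which the arm holds its last target.

## Working session

There is one attempt and no reset: what is moved stays moved. The work goes in short steps, Python scripts to look and compute and a tool call to move; the robot and the scene stay as the last step left them, time stands still between calls to the robot, and variables do not carry over. Pictures are saved under pics/ and viewed, and the job is handed in when it is done.

Besides the shell and the picture viewer there is one more tool, called after "Request:" as name([rows], argument=value, ...), one row to a line, values as JSON. send_rows: Moves the arm, as the interface text tells. Its arguments: {"type":"object","properties":{"series":{"type":"array","items":{"type":"object","properties":{"grip":{"type":"number"},"dx":{"type":"number"},"dy":{"type":"number"},"dz":{"type":"number"},"turn":{"type":"number"}}}},"force":{"type":"number"}},"required":["series"]}

```bash
mkdir -p pics; ls
cat > h.py <<'E'
import numpy as np,cv2
from plant import get_state, snapshot, finish_job, regions_of
def f(s): return s['img'].shape[0]/2/np.tan(np.radians(s['fov_y'])/2)
def world(s,u,v,d=None):
    d=s['depth'][v,u] if d is None else d
    c=np.stack([(u-s['cx'])*d/f(s),(v-s['cy'])*d/f(s),d],-1)
    return (c-s['t'])@s['R']
def cloud(s):
    v,u=np.mgrid[:384,:512]; return world(s,u,v)
def proj(s,X):
    c=np.asarray(X)@np.asarray(s['R']).T+s['t']; return c[...,:2]/c[...,2:]*f(s)+[s['cx'],s['cy']]
def save(s,n,box=None,k=1):
    i=s['img'][:,:,::-1]
    if box: l,t,r,b=box; i=i[t:b,l:r]
    i=cv2.resize(i,None,fx=k,fy=k,interpolation=cv2.INTER_CUBIC); cv2.imwrite('pics/'+n,i)
E
python3 - <<'E'
from h import *
print(get_state())
for n in('side','top'):
    s=snapshot(n); save(s,n+'0.png',k=1.5)
    print(n,s['fov_y'],s['cx'],s['cy'],s['R'],s['t'],-np.array(s['R']).T@s['t'])
    P=cloud(s)
    for o in('dryer','cartridge','cradle','timer','petri_3','fixative_can'):
        for r in regions_of(s,o)[:4]:
            m=r['pixels']&(s['depth']>0); 
            if m.sum(): print(o,round(r['score'],2),r['extent'],np.median(P[m],0).round(3),P[m].min(0).round(3),P[m].max(0).round(3))
E
```

```text
pics
{'clock': 0.0, 'q': array([ 1.21777511,  0.68998587, -0.19452282,  1.56634107,  0.15726927,
        0.90253057, -0.21509467]), 'qd': array([-0.00047075,  0.00123532, -0.00041383, -0.00046425, -0.0012749 ,
        0.0007307 , -0.00131747]), 'joint_torque': array([ 3.96849364e-04, -5.27560437e+01, -1.26677223e+00, -1.53428900e+01,
       -5.26194088e-02,  6.58022487e-03,  1.73735693e-04]), 'tool_pos': array([ 0.23549895, -0.57823797,  0.23790989]), 'eef_rot': array([ 9.81346555e-01,  1.92244788e-01, -2.34505429e-04, -9.08101010e-04]), 'contact_force': array([-0.78650325, -0.14385574,  0.28105384]), 'moment': array([-0.0205754 ,  0.02959145,  0.00353363]), 'opening': 1.002195377899031}
side 50.06847143698134 256.86672889219363 188.16626323339364 [[-0.78975291 -0.61340723 -0.00468088]
 [-0.33029952  0.43166116 -0.8393872 ]
 [ 0.51690674 -0.66136239 -0.54351377]] [0.43350161 0.25446937 0.64093947] [0.09510434 0.57996174 0.56398693]
dryer 0.98 [177.5, 158.1, 250.5, 224.7] [0.627 0.045 0.066] [ 0.587 -0.051 -0.002] [0.801 0.088 0.084]
cartridge 0.72 [206.7, 163.8, 219.4, 184.3] [0.66  
[... 1233 characters left out ...]
 ] [ 0.466  0.003 -0.004] [0.546 0.083 0.029]
cradle 0.76 [265.2, 218.7, 298.5, 245.0] [ 0.463 -0.089  0.01 ] [ 0.427 -0.13  -0.002] [ 0.498 -0.05   0.03 ]
cradle 0.72 [299.7, 281.5, 334.9, 306.1] [ 0.306 -0.179  0.009] [ 0.273 -0.218 -0.002] [ 0.337 -0.139  0.029]
timer 0.89 [306.5, 165.9, 329.9, 194.9] [ 0.595 -0.196  0.018] [ 0.561 -0.23   0.011] [ 0.632 -0.161  0.023]
petri_3 0.71 [169.5, 184.2, 194.5, 207.5] [0.564 0.165 0.007] [ 0.536  0.134 -0.002] [0.594 0.194 0.012]
petri_3 0.22 [231.2, 139.8, 242.3, 157.0] [0.66  0.015 0.091] [ 0.647 -0.004  0.042] [0.688 0.033 0.112]
fixative_can 0.76 [293.7, 104.6, 313.8, 126.9] [ 0.749 -0.152  0.077] [ 0.74  -0.184  0.   ] [ 0.773 -0.137  0.108]
```

View pics/side0.png

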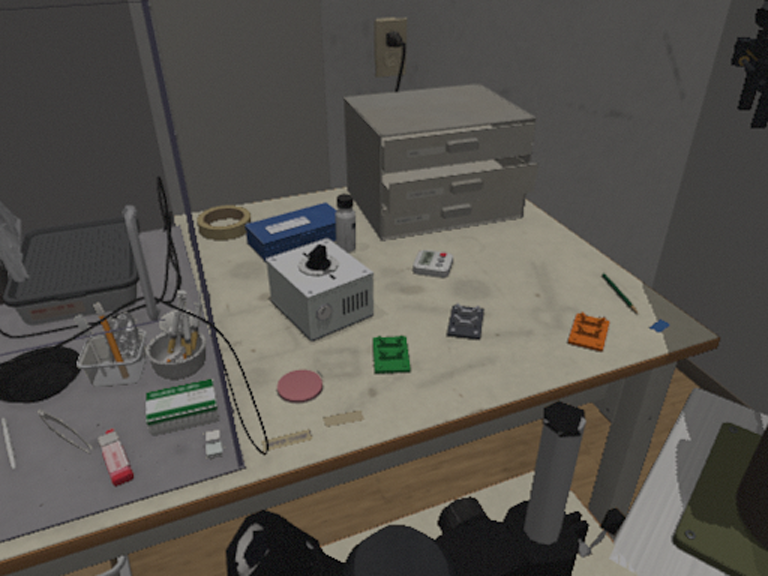

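View pics/top0.png

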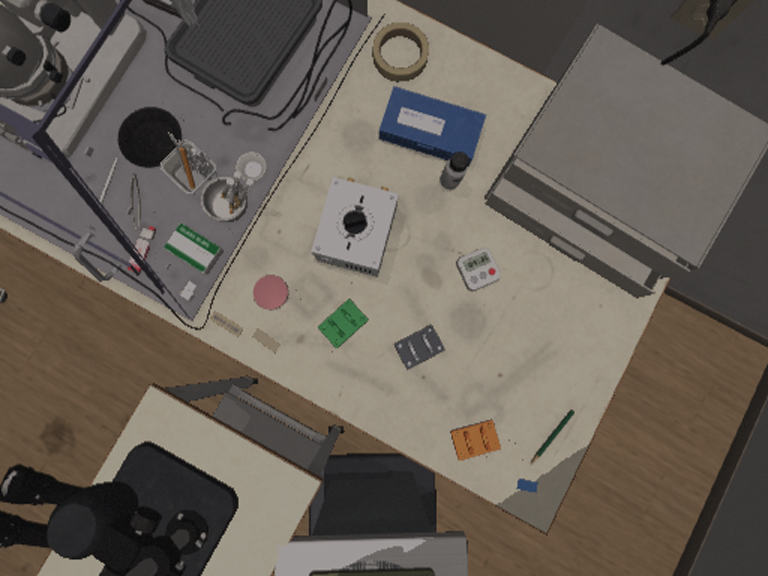

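Run:
```python
from h import *
s=snapshot('top'); save(s,'topz.png',(190,100,340,250),5); np.savez('top.npz',**{k:s[k] for k in('img','depth','fov_y','cx','cy','R','t')})
save(s,'topd.png',(205,110,275,180),8)
```

```text
(no output)
```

The pictures show the dryer near top (237,148), the grey cradle at top (280,231), green and orange look-alikes at (228,215) and (316,293), and the timer, dish and bottle all clear of it.

View pics/topz.png

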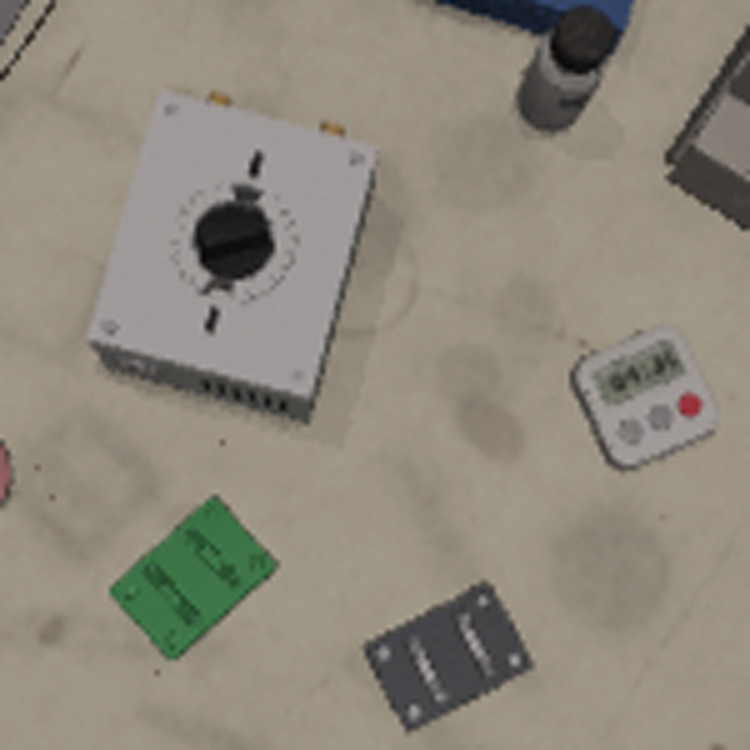

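View pics/topd.png

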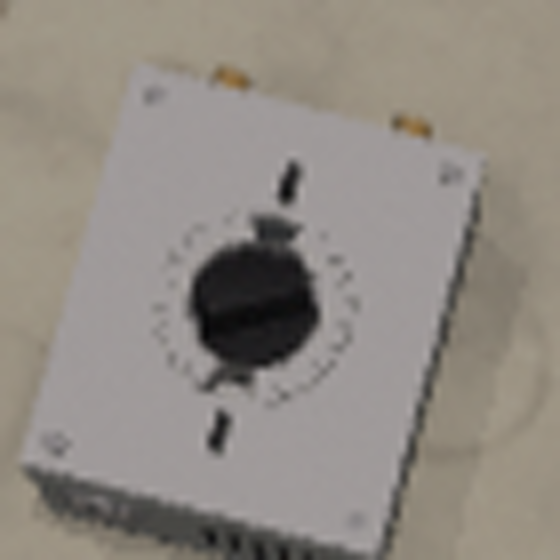

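```bash
cat > m.py <<'E'
from h import *
s=snapshot('top'); P=cloud(s); Z=P[...,2]
xy=P[...,:2]
def rect(m,n):
    r=cv2.minAreaRect((xy[m]*1000).astype(np.float32)); print(n,m.sum(),r)
# dryer top
m=(Z>.07)&(Z<.09)&(abs(P[...,0]-.66)<.12)&(abs(P[...,1]-.015)<.09)
q=cv2.minAreaRect((xy[m]*1000).astype(np.float32));print('dryer',m.sum(),q, np.median(Z[m]))
m=(Z>.1)&(abs(P[...,0]-.66)<.04)&(abs(P[...,1]-.015)<.04)
rect(m,'bar'); print(xy[m].mean(0),Z[m].max(), np.percentile(Z[m],[10,50,90]))
m=(Z>.004)&(abs(P[...,0]-.463)<.06)&(abs(P[...,1]+.089)<.06)
rect(m,'cradle all')
m2=m&(Z>.02); rect(m2,'vees'); print(np.c_[P[m2].round(3)][:60])
# cradle by colour? side
E
python3 m.py
```

```text
dryer 2292 ((665.2135620117188, 14.842025756835938), (112.42431640625, 131.2869110107422), 73.75904083251953) 0.08163225196346616
bar 87 ((664.4120483398438, 14.676124572753906), (14.009978294372559, 31.578521728515625), 12.955268859863281)
[0.66373512 0.0148255 ] 0.11218711447315328 [0.10607528 0.1095527  0.11098888]
cradle all 629 ((462.6501159667969, -88.88335418701172), (118.96076202392578, 115.78385925292969), 0.0710533931851387)
vees 41 ((463.47467041015625, -89.6474380493164), (34.789947509765625, 33.32206726074219), 27.522010803222656)
[[ 0.485 -0.093  0.023]
 [ 0.485 -0.096  0.025]
 [ 0.482 -0.093  0.027]
 [ 0.482 -0.095  0.028]
 [ 0.482 -0.098  0.027]
 [ 0.48  -0.094  0.021]
 [ 0.48  -0.096  0.023]
 [ 0.48  -0.098  0.024]
 [ 0.477 -0.096  0.023]
 [ 0.477 -0.098  0.023]
 [ 0.477 -0.101  0.02 ]
 [ 0.475 -0.099  0.02 ]
 [ 0.473 -0.07   0.024]
 [ 0.473 -0.072  0.028]
 [ 0.47  -0.067  0.025]
 [ 0.47  -0.07   0.027]
 [ 0.47  -0.073  0.025]
 [ 0.468 -0.07   0.025]
 [ 0.468 -0.073  0.025]
 [ 0.465 -0.07   0.023]
 [ 0.465 -0.073  0.023]
 [ 0.465 -0.075  0.022]
 [ 0.462 -0.106  0.021]
 [ 0.462 -0.108  0.02 ]
 [ 0.46  -0.105  0.022]
 [ 0.46  -0.108  0.022]
 [ 0.459 -0.11   0.023]
 [ 0.457 -0.105  0.022]
 [ 0.457 -0.107  0.028]
 [ 0.457 -0.11   0.026]
 [ 0.454 -0.107  0.029]
 [ 0.454 -0.11   0.027]
 [ 0.45  -0.08   0.022]
 [ 0.45  -0.082  0.021]
 [ 0.448 -0.082  0.022]
 [ 0.447 -0.085  0.025]
 [ 0.445 -0.082  0.027]
 [ 0.445 -0.084  0.026]
 [ 0.443 -0.082  0.026]
 [ 0.442 -0.084  0.024]
 [ 0.442 -0.087  0.025]]
```

Cradle y axis lies near −61.6° and the dryer yaw is about −16.2°, so the locked bar's long axis is at −76.2°. First I'll transit toward the dryer.

Request:
send_rows([
  {"grip":1,"dx":14,"dy":-12},
  {"dx":28,"dy":-24,"grip":1},
  {"dx":28,"dy":-24,"grip":1},
  {"dx":28,"dy":-24,"grip":1},
  {"dx":28,"dy":-24,"grip":1},
  {"dx":28,"dy":-24,"grip":1},
  {"dx":28,"dy":-24,"grip":1},
  {"dx":28,"dy":-24,"grip":1},
  {"dx":28,"dy":-24,"grip":1},
  {"dx":28,"dy":-24,"grip":1},
  {"dx":14,"dy":-12,"grip":1},
])

```text
schema error: expected keys grip, dx, dy, dz, turn
```

```bash
cat > st.py <<'E'
from h import *
from scipy.spatial.transform import Rotation as Ro
s=get_state(); R=Ro.from_quat(s['eef_rot']).as_matrix()
print(s['clock'],s['tool_pos'].round(4),'yawx',np.degrees(np.arctan2(R[1,0],R[0,0])).round(2),'zax',R[:,2].round(3),'q',s['q'].round(2),'F',s['contact_force'].round(1),'M',s['moment'].round(2),'op',round(s['opening'],3))
E
cat > go.py <<'E'
import sys
from h import *
from scipy.spatial.transform import Rotation as Ro
s=get_state(); R=Ro.from_quat(s['eef_rot']).as_matrix()
t=np.array([float(a) for a in sys.argv[1:4]])
print('tool shift mm',((t-s['tool_pos'])@R*1000).round(1))
if len(sys.argv)>4:
    y=np.degrees(np.arctan2(R[1,0],R[0,0])); d=(float(sys.argv[4])-y+180)%360-180
    print('turn',round(-np.radians(d),4))
E
python3 st.py; python3 go.py .664 .015 .24 103.8
```

```text
0.8 [ 0.2358 -0.5788  0.2388] yawx 22.16 zax [ 0. -0. -1.] q [ 1.22  0.69 -0.19  1.57  0.16  0.9  -0.22] F [ 0.1  0.2 -0.2] M [ 0.06  0.03 -0.01] op 0.999
tool shift mm [ 620.6 -388.4   -1.3]
turn -1.4248
```

Request:
send_rows([
  {"grip":1,"dx":14,"dy":-12,"dz":0,"turn":0},
  {"grip":1,"dx":28,"dy":-24,"dz":0,"turn":0},
  {"grip":1,"dx":28,"dy":-24,"dz":0,"turn":0},
  {"grip":1,"dx":28,"dy":-24,"dz":0,"turn":0},
  {"grip":1,"dx":28,"dy":-24,"dz":0,"turn":0},
  {"grip":1,"dx":28,"dy":-24,"dz":0,"turn":0},
  {"grip":1,"dx":28,"dy":-24,"dz":0,"turn":0},
  {"grip":1,"dx":28,"dy":-24,"dz":0,"turn":0},
  {"grip":1,"dx":28,"dy":-24,"dz":0,"turn":0},
  {"grip":1,"dx":28,"dy":-24,"dz":0,"turn":0},
  {"grip":1,"dx":14,"dy":-12,"dz":0,"turn":0},
])

```text
clock: 1.9
tool_pos: [0.4064, -0.2476, 0.239]
eef_rot: [0.981, 0.194, 0.001, -0.0]
contact_force: [0.2, -0.6, -0.4]
opening: 0.999
```

```bash
python3 st.py; python3 go.py .664 .015 .24 103.8
```

```text
1.9 [ 0.4064 -0.2476  0.239 ] yawx 22.43 zax [ 0.001  0.001 -1.   ] q [ 0.56  0.5  -0.17  2.    0.13  0.65 -0.87] F [ 0.2 -0.6 -0.4] M [-0.03  0.03 -0.02] op 0.999
tool shift mm [ 3.383e+02 -1.445e+02 -3.000e-01]
turn -1.4202
```

Request:
send_rows([
  {"grip":1,"dx":15,"dy":-6,"dz":0,"turn":0},
  {"grip":1,"dx":28,"dy":-12,"dz":0,"turn":0},
  {"grip":1,"dx":28,"dy":-12,"dz":0,"turn":0},
  {"grip":1,"dx":28,"dy":-12,"dz":0,"turn":0},
  {"grip":1,"dx":28,"dy":-12,"dz":0,"turn":0},
  {"grip":1,"dx":28,"dy":-12,"dz":0,"turn":0},
  {"grip":1,"dx":28,"dy":-12,"dz":0,"turn":0},
  {"grip":1,"dx":28,"dy":-12,"dz":0,"turn":0},
  {"grip":1,"dx":28,"dy":-12,"dz":0,"turn":0},
  {"grip":1,"dx":28,"dy":-12,"dz":0,"turn":0},
  {"grip":1,"dx":28,"dy":-12,"dz":0,"turn":0},
  {"grip":1,"dx":28,"dy":-12,"dz":0,"turn":0},
  {"grip":1,"dx":15,"dy":-6,"dz":0,"turn":0},
])

```text
clock: 3.2
tool_pos: [0.6647, 0.0132, 0.2386]
eef_rot: [0.981, 0.194, 0.001, -0.001]
contact_force: [-0.3, -0.5, -0.8]
opening: 0.997
```

Request:
send_rows([
  {"grip":0.6,"dx":0,"dy":0,"dz":0,"turn":-0.142},
  {"grip":0.6,"dx":0,"dy":0,"dz":0,"turn":-0.142},
  {"grip":0.6,"dx":0,"dy":0,"dz":0,"turn":-0.142},
  {"grip":0.6,"dx":0,"dy":0,"dz":0,"turn":-0.142},
  {"grip":0.6,"dx":0,"dy":0,"dz":0,"turn":-0.142},
  {"grip":0.6,"dx":0,"dy":0,"dz":0,"turn":-0.142},
  {"grip":0.6,"dx":0,"dy":0,"dz":0,"turn":-0.142},
  {"grip":0.6,"dx":0,"dy":0,"dz":0,"turn":-0.142},
  {"grip":0.6,"dx":0,"dy":0,"dz":0,"turn":-0.142},
  {"grip":0.6,"dx":0,"dy":0,"dz":0,"turn":-0.142},
  {"grip":0.6,"dx":0,"dy":0,"dz":0,"turn":0},
])

```text
clock: 4.3
tool_pos: [0.6632, 0.0096, 0.2385]
eef_rot: [0.619, 0.785, 0.0, -0.0]
contact_force: [0.5, 0.5, -0.4]
opening: 0.599
```

```bash
python3 st.py; python3 go.py .6645 .015 .096 103.8
cat > side.py <<'E'
from h import *
s=snapshot('side'); P=cloud(s); Z=P[...,2]
m=(Z>.075)&(Z<.09)&(abs(P[...,0]-.66)<.1)&(abs(P[...,1]-.015)<.09)
print(cv2.minAreaRect((P[m][:,:2]*1000).astype(np.float32)),np.median(Z[m]))
m=(Z>.092)&(Z<.115)&(abs(P[...,0]-.66)<.03)&(abs(P[...,1]-.015)<.03)
print('bar',m.sum(),P[m].mean(0),np.percentile(Z[m],[50,95]))
save(s,'side1.png',(150,100,340,260),4)
E
python3 side.py
```

```text
4.3 [0.6632 0.0096 0.2385] yawx 103.52 zax [-0.  0. -1.] q [ 0.17  0.78 -0.51  1.43  0.41  1.04 -0.18] F [ 0.5  0.5 -0.4] M [ 0.  -0.1 -0. ] op 0.599
tool shift mm [  4.9   2.5 142.5]
turn -0.0048
((666.2048950195312, 16.26659393310547), (113.45606994628906, 134.49560546875), 73.4964828491211) 0.07944365745784471
bar 111 [0.66245904 0.02019463 0.10258247] [0.10428927 0.1080736 ]
```

View pics/side1.png

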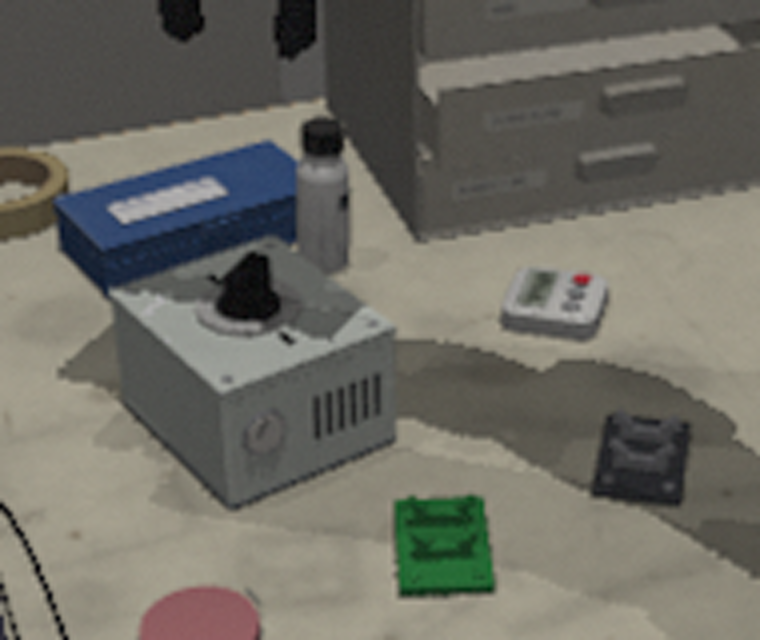

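Side view: fingertips above the bar (crop (180,10),(290,30)), bar at (250,290) in the ring. Descending partway and correcting.

Request:
send_rows([
  {"grip":0.6,"dx":2,"dy":1,"dz":20,"turn":0},
  {"grip":0.6,"dx":2,"dy":1,"dz":30,"turn":0},
  {"grip":0.6,"dx":1,"dy":1,"dz":30,"turn":0},
  {"grip":0.6,"dx":0,"dy":0,"dz":20,"turn":0},
  {"grip":0.6,"dx":0,"dy":0,"dz":10,"turn":0},
  {"grip":0.6,"dx":0,"dy":0,"dz":0,"turn":0},
  {"grip":0.6,"dx":0,"dy":0,"dz":0,"turn":0},
])

```text
clock: 5.05
tool_pos: [0.6658, 0.0156, 0.1297]
eef_rot: [0.619, 0.785, 0.001, 0.001]
contact_force: [0.6, 0.0, -0.6]
opening: 0.601
```

```bash
python3 st.py; python3 go.py .665 .015 .096 103.8
```

```text
5.05 [0.6658 0.0156 0.1297] yawx 103.46 zax [ 0.002  0.    -1.   ] q [ 0.14  0.9  -0.46  1.51  0.48  0.84 -0.26] F [ 0.6  0.  -0.6] M [-0.03 -0.14 -0.06] op 0.601
tool shift mm [-0.4 -0.9 33.7]
turn -0.0059
```

Request:
send_rows([
  {"grip":0.6,"dx":0,"dy":-1,"dz":10,"turn":0},
  {"grip":0.6,"dx":0,"dy":0,"dz":15,"turn":0},
  {"grip":0.6,"dx":0,"dy":0,"dz":9,"turn":0},
  {"grip":0.6,"dx":0,"dy":0,"dz":0,"turn":0},
  {"grip":0.1,"dx":0,"dy":0,"dz":0,"turn":0},
  {"grip":0.1,"dx":0,"dy":0,"dz":0,"turn":0},
  {"grip":0.0,"dx":0,"dy":0,"dz":0,"turn":0},
  {"grip":0.0,"dx":0,"dy":0,"dz":0,"turn":0},
  {"grip":0.0,"dx":0,"dy":0,"dz":0,"turn":0},
  {"grip":0.0,"dx":0,"dy":0,"dz":0,"turn":0},
], force=50)

```text
clock: 6.05
tool_pos: [0.6648, 0.0155, 0.0951]
eef_rot: [0.619, 0.785, 0.001, 0.001]
contact_force: [1.5, -0.6, -0.1]
opening: 0.153
```

```bash
python3 st.py
```

```text
6.05 [0.6648 0.0155 0.0951] yawx 103.52 zax [ 0.002  0.    -1.   ] q [ 0.13  0.95 -0.43  1.54  0.51  0.77 -0.28] F [ 1.5 -0.6 -0.1] M [ 0.06 -0.46  0.07] op 0.153
```

Request:
send_rows([
  {"grip":0.0,"dx":0,"dy":0,"dz":3,"turn":0},
  {"grip":0.0,"dx":0,"dy":0,"dz":3,"turn":0},
  {"grip":0.0,"dx":0,"dy":0,"dz":2.5,"turn":0},
  {"grip":0.0,"dx":0,"dy":0,"dz":0,"turn":0},
  {"grip":0.0,"dx":0,"dy":0,"dz":0,"turn":0},
])

```text
clock: 6.55
tool_pos: [0.6652, 0.0156, 0.0877]
eef_rot: [0.619, 0.785, 0.001, 0.001]
contact_force: [0.4, 0.1, 9.2]
opening: 0.154
```

```bash
python3 st.py
```

```text
6.55 [0.6652 0.0156 0.0877] yawx 103.51 zax [ 0.003  0.    -1.   ] q [ 0.13  0.96 -0.43  1.54  0.52  0.76 -0.28] F [0.4 0.1 9.2] M [-0.07  0.04  0.02] op 0.154
```

Request:
send_rows([
  {"grip":0.0,"dx":0,"dy":0,"dz":1.2,"turn":0},
  {"grip":0.0,"dx":0,"dy":0,"dz":0,"turn":0},
  {"grip":0.0,"dx":0,"dy":0,"dz":0,"turn":-0.08},
  {"grip":0.0,"dx":0,"dy":0,"dz":0,"turn":-0.08},
  {"grip":0.0,"dx":0,"dy":0,"dz":0,"turn":-0.08},
  {"grip":0.0,"dx":0,"dy":0,"dz":0,"turn":0},
])

```text
clock: 7.15
tool_pos: [0.6651, 0.0157, 0.0866]
eef_rot: [0.52, 0.854, 0.001, 0.001]
contact_force: [0.1, 0.3, 9.5]
opening: 0.156
```

```bash
python3 st.py
```

```text
7.15 [0.6651 0.0157 0.0866] yawx 117.36 zax [ 0.003  0.001 -1.   ] q [ 0.16  0.97 -0.49  1.54  0.58  0.78 -0.09] F [0.1 0.3 9.5] M [-0.11  0.15  0.09] op 0.156
```

Request:
send_rows([
  {"grip":0.0,"dx":0,"dy":0,"dz":0,"turn":-0.1},
  {"grip":0.0,"dx":0,"dy":0,"dz":0,"turn":-0.1},
  {"grip":0.0,"dx":0,"dy":0,"dz":0,"turn":-0.1},
  {"grip":0.0,"dx":0,"dy":0,"dz":0,"turn":-0.1},
  {"grip":0.0,"dx":0,"dy":0,"dz":0,"turn":-0.1},
  {"grip":0.0,"dx":0,"dy":0,"dz":0,"turn":-0.1},
  {"grip":0.0,"dx":0,"dy":0,"dz":0,"turn":-0.1},
  {"grip":0.0,"dx":0,"dy":0,"dz":0,"turn":-0.08},
  {"grip":0.0,"dx":0,"dy":0,"dz":0,"turn":0},
  {"grip":0.0,"dx":0,"dy":0,"dz":0,"turn":0},
])

```text
clock: 8.15
tool_pos: [0.6651, 0.0156, 0.0866]
eef_rot: [0.157, 0.988, 0.0, 0.001]
contact_force: [-0.9, -0.0, 9.2]
opening: 0.151
```

```bash
python3 st.py
```

```text
8.15 [0.6651 0.0156 0.0866] yawx 161.96 zax [ 0.003  0.    -1.   ] q [ 0.25  1.01 -0.68  1.53  0.77  0.88  0.55] F [-0.9 -0.   9.2] M [-0.14  0.    0.07] op 0.151
```

Request:
send_rows([
  {"grip":0.0,"dx":0,"dy":0,"dz":0,"turn":-0.03},
  {"grip":0.0,"dx":0,"dy":0,"dz":0,"turn":-0.03},
  {"grip":0.0,"dx":0,"dy":0,"dz":0,"turn":0},
])

```text
clock: 8.45
tool_pos: [0.665, 0.0152, 0.0867]
eef_rot: [0.127, 0.992, 0.0, 0.001]
contact_force: [-0.9, -1.2, 8.9]
opening: 0.151
```

```bash
python3 st.py
```

```text
8.45 [0.665  0.0152 0.0867] yawx 165.39 zax [ 0.002 -0.    -1.   ] q [ 0.25  1.01 -0.7   1.53  0.78  0.89  0.6 ] F [-0.9 -1.2  8.9] M [-0.15  0.05 -0.08] op 0.151
```

Request:
send_rows([
  {"grip":0.0,"dx":0,"dy":0,"dz":0,"turn":0.02},
  {"grip":0.0,"dx":0,"dy":0,"dz":-4,"turn":0},
  {"grip":0.0,"dx":0,"dy":0,"dz":-4,"turn":0},
  {"grip":0.0,"dx":0,"dy":0,"dz":-5,"turn":0},
  {"grip":0.0,"dx":0,"dy":0,"dz":-5,"turn":0},
  {"grip":0.0,"dx":0,"dy":0,"dz":0,"turn":0},
])

```text
clock: 9.05
tool_pos: [0.6637, 0.0151, 0.103]
eef_rot: [0.137, 0.991, -0.0, -0.0]
contact_force: [0.2, -0.0, -1.0]
opening: 0.152
```

```bash
python3 st.py
```

```text
9.05 [0.6637 0.0151 0.103 ] yawx 164.25 zax [-0.001 -0.    -1.   ] q [ 0.26  0.99 -0.7   1.53  0.75  0.91  0.6 ] F [ 0.2 -0.  -1. ] M [-0.02 -0.13  0.03] op 0.152
```

Request:
send_rows([
  {"grip":0.0,"dx":0,"dy":0,"dz":-8,"turn":0},
  {"grip":0.0,"dx":0,"dy":0,"dz":-12,"turn":0},
  {"grip":0.0,"dx":0,"dy":0,"dz":-15,"turn":0},
  {"grip":0.0,"dx":0,"dy":0,"dz":-15,"turn":0},
  {"grip":0.0,"dx":0,"dy":0,"dz":-15,"turn":0},
  {"grip":0.0,"dx":0,"dy":0,"dz":-15,"turn":0},
  {"grip":0.0,"dx":0,"dy":0,"dz":-10,"turn":0},
  {"grip":0.0,"dx":0,"dy":0,"dz":0,"turn":0},
])

```text
clock: 9.85
tool_pos: [0.665, 0.0156, 0.1951]
eef_rot: [0.137, 0.991, 0.001, 0.002]
contact_force: [-0.7, 0.7, -1.4]
opening: 0.149
```

```bash
python3 st.py
python3 - <<'E'
from h import *
s=snapshot('side'); save(s,'side2.png',(150,60,340,220),4)
E
python3 go.py .46 -.18 .19 163.8
```

```text
9.85 [0.665  0.0156 0.1951] yawx 164.24 zax [ 0.003  0.001 -1.   ] q [ 0.28  0.89 -0.77  1.46  0.66  1.06  0.67] F [-0.7  0.7 -1.4] M [ 0.04 -0.12  0.04] op 0.149
tool shift mm [ 143.7 -243.4    3.6]
turn 0.0078
```

View pics/side2.png

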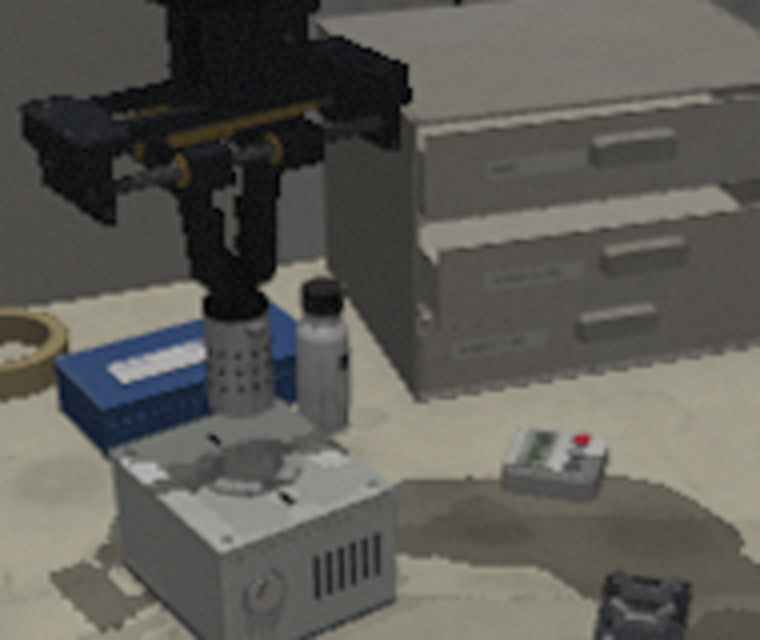

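The cartridge is out and upright in the grip (crop (240,360)). Carrying it to (0.46, −0.18).

Request:
send_rows([
  {"grip":0.0,"dx":4,"dy":-6,"dz":0,"turn":0},
  {"grip":0.0,"dx":8,"dy":-13.5,"dz":0,"turn":0},
  {"grip":0.0,"dx":12,"dy":-20.4,"dz":0,"turn":0},
  {"grip":0.0,"dx":12,"dy":-20.4,"dz":0,"turn":0},
  {"grip":0.0,"dx":12,"dy":-20.4,"dz":0,"turn":0},
  {"grip":0.0,"dx":12,"dy":-20.4,"dz":0,"turn":0},
  {"grip":0.0,"dx":12,"dy":-20.4,"dz":0,"turn":0},
  {"grip":0.0,"dx":12,"dy":-20.4,"dz":0,"turn":0},
  {"grip":0.0,"dx":12,"dy":-20.4,"dz":0,"turn":0},
  {"grip":0.0,"dx":12,"dy":-20.4,"dz":0,"turn":0},
  {"grip":0.0,"dx":12,"dy":-20.4,"dz":0,"turn":0},
  {"grip":0.0,"dx":12,"dy":-20.4,"dz":0,"turn":0},
  {"grip":0.0,"dx":8,"dy":-13.5,"dz":0,"turn":0},
  {"grip":0.0,"dx":4,"dy":-6,"dz":0,"turn":0},
  {"grip":0.0,"dx":0,"dy":0,"dz":0,"turn":0},
])

```text
clock: 11.4
tool_pos: [0.4583, -0.1804, 0.1926]
eef_rot: [0.138, 0.99, -0.0, -0.001]
contact_force: [0.7, 0.6, -1.2]
opening: 0.152
```

Request:
send_rows([
  {"grip":0.0,"dx":0,"dy":0,"dz":10,"turn":0},
  {"grip":0.0,"dx":0,"dy":0,"dz":20,"turn":0},
  {"grip":0.0,"dx":0,"dy":0,"dz":25,"turn":0},
  {"grip":0.0,"dx":0,"dy":0,"dz":25,"turn":0},
  {"grip":0.0,"dx":0,"dy":0,"dz":20,"turn":0},
  {"grip":0.0,"dx":0,"dy":0,"dz":10,"turn":0},
  {"grip":0.0,"dx":0,"dy":0,"dz":4,"turn":0},
  {"grip":0.0,"dx":0,"dy":0,"dz":0,"turn":0},
])

```text
clock: 12.2
tool_pos: [0.46, -0.179, 0.0788]
eef_rot: [0.136, 0.991, 0.0, 0.0]
contact_force: [-0.4, -0.3, -1.2]
opening: 0.155
```

```bash
python3 st.py
python3 - <<'E'
from h import *
s=snapshot('side'); save(s,'side3.png',(250,100,440,260),4)
P=cloud(s)
for r in regions_of(s,'cartridge')[:2]:
    m=r['pixels']&(s['depth']>0); print(r['score'],r['extent'],P[m].min(0),P[m].max(0))
E
```

```text
12.2 [ 0.46   -0.179   0.0788] yawx 164.31 zax [ 0.  0. -1.] q [ 0.64  0.86 -0.6   2.07  1.    0.53  0.58] F [-0.4 -0.3 -1.2] M [ 0.05 -0.15  0.05] op 0.155
0.58 [325.7, 167.3, 341.6, 199.6] [ 0.43899168 -0.25369861 -0.00248215] [ 0.51527649 -0.15708612  0.09143776]
```

View pics/side3.png

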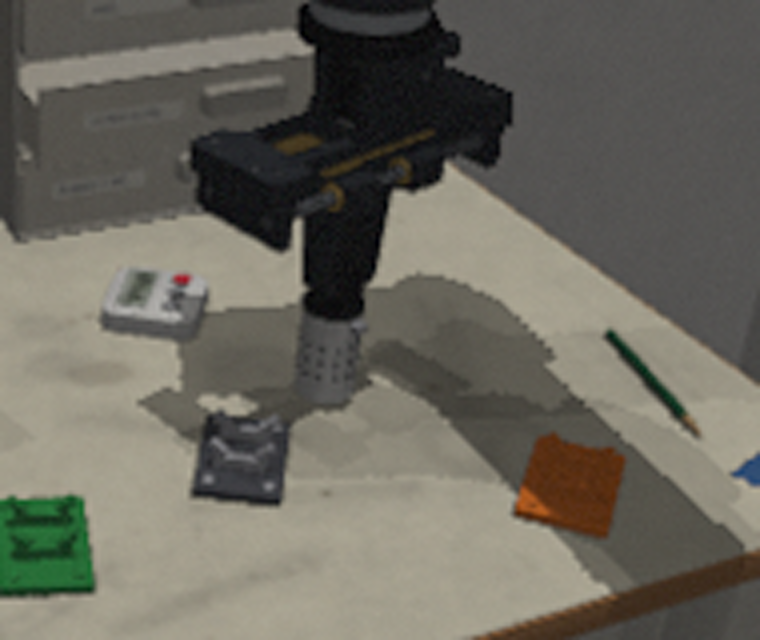

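Request:
send_rows([
  {"grip":0.0,"dx":0,"dy":0,"dz":2.5,"turn":0},
  {"grip":0.0,"dx":0,"dy":0,"dz":1.5,"turn":0},
  {"grip":0.0,"dx":0,"dy":0,"dz":1,"turn":0},
  {"grip":0.0,"dx":0,"dy":0,"dz":0,"turn":0},
])

```text
clock: 12.7
tool_pos: [0.4595, -0.1797, 0.0741]
eef_rot: [0.137, 0.991, -0.0, 0.0]
contact_force: [-0.7, 0.4, -2.0]
opening: 0.16
```

Request:
send_rows([
  {"grip":0.0,"dx":0,"dy":0,"dz":1,"turn":0},
  {"grip":0.0,"dx":0,"dy":0,"dz":0.5,"turn":0},
  {"grip":0.0,"dx":0,"dy":0,"dz":0,"turn":0},
])

```text
clock: 13.0
tool_pos: [0.4597, -0.1795, 0.0728]
eef_rot: [0.137, 0.991, -0.0, 0.0]
contact_force: [-0.6, 0.0, 2.8]
opening: 0.151
```

Request:
send_rows([
  {"grip":0.25,"dx":0,"dy":0,"dz":0,"turn":0},
  {"grip":0.6,"dx":0,"dy":0,"dz":0,"turn":0},
  {"grip":0.6,"dx":0,"dy":0,"dz":0,"turn":0},
  {"grip":0.6,"dx":0,"dy":0,"dz":0,"turn":0},
  {"grip":0.6,"dx":0,"dy":0,"dz":0,"turn":0},
  {"grip":0.6,"dx":0,"dy":0,"dz":0,"turn":0},
  {"grip":0.6,"dx":0,"dy":0,"dz":-15,"turn":0},
  {"grip":0.6,"dx":0,"dy":0,"dz":-25,"turn":0},
  {"grip":0.6,"dx":0,"dy":0,"dz":-15,"turn":0},
  {"grip":0.6,"dx":0,"dy":0,"dz":0,"turn":0},
])

```text
clock: 14.0
tool_pos: [0.4607, -0.1797, 0.129]
eef_rot: [0.137, 0.991, -0.0, 0.002]
contact_force: [0.2, -0.3, -0.5]
opening: 0.599
```

```bash
python3 st.py
python3 - <<'E'
from h import *
s=snapshot('side'); save(s,'side4.png',(250,100,440,260),4)
P=cloud(s)
for r in regions_of(s,'cartridge')[:2]:
    m=r['pixels']&(s['depth']>0); print(r['score'],r['extent'],np.percentile(P[m],[2,50,98],axis=0).round(3))
    q=P[m]; 
    for lo in(.005,.02,.035,.05,.065,.075): 
        k=q[(q[:,2]>lo)&(q[:,2]<lo+.012)&(q[:,1]>-.21)]; print(lo,len(k),k.mean(0).round(4))
E
```

```text
14.0 [ 0.4607 -0.1797  0.129 ] yawx 164.24 zax [ 0.003 -0.001 -1.   ] q [ 0.7   0.79 -0.69  2.04  0.87  0.63  0.7 ] F [ 0.2 -0.3 -0.5] M [ 0.02 -0.14  0.03] op 0.599
0.74 [323.2, 168.2, 340.7, 203.9] [[ 0.443 -0.18   0.003]
 [ 0.455 -0.167  0.048]
 [ 0.476 -0.159  0.085]]
0.005 57 [ 0.4549 -0.1654  0.0115]
0.02 62 [ 0.4553 -0.1648  0.0263]
0.035 62 [ 0.4557 -0.1651  0.0407]
0.05 83 [ 0.4556 -0.1663  0.0572]
0.065 60 [ 0.4584 -0.1714  0.0706]
0.075 79 [ 0.4593 -0.1734  0.0818]
```

View pics/side4.png

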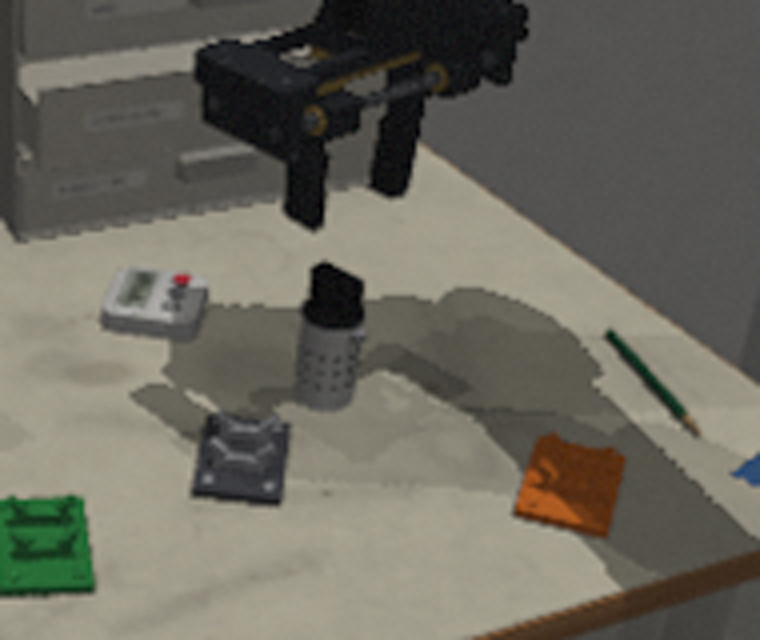

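It stands free and upright at (330,340) in the crop. Next I'll turn 90° to grip the bar by its ends, so it can hinge about the jaw axis.

Request:
send_rows([
  {"grip":0.6,"dx":0,"dy":0,"dz":0,"turn":0.1},
  {"grip":0.6,"dx":0,"dy":0,"dz":0,"turn":0.14},
  {"grip":0.6,"dx":0,"dy":0,"dz":0,"turn":0.14},
  {"grip":0.6,"dx":0,"dy":0,"dz":0,"turn":0.14},
  {"grip":0.6,"dx":0,"dy":0,"dz":0,"turn":0.14},
  {"grip":0.6,"dx":0,"dy":0,"dz":0,"turn":0.14},
  {"grip":0.6,"dx":0,"dy":0,"dz":0,"turn":0.14},
  {"grip":0.6,"dx":0,"dy":0,"dz":0,"turn":0.14},
  {"grip":0.6,"dx":0,"dy":0,"dz":0,"turn":0.14},
  {"grip":0.6,"dx":0,"dy":0,"dz":0,"turn":0.14},
  {"grip":0.6,"dx":0,"dy":0,"dz":0,"turn":0.14},
  {"grip":0.6,"dx":0,"dy":0,"dz":0,"turn":0.07},
  {"grip":0.6,"dx":0,"dy":0,"dz":0,"turn":0},
  {"grip":0.6,"dx":0,"dy":0,"dz":0,"turn":0},
])

```text
clock: 15.5
tool_pos: [0.4591, -0.1794, 0.1268]
eef_rot: [0.796, 0.605, -0.001, -0.0]
contact_force: [-1.0, -0.3, -0.4]
opening: 0.599
```

```bash
python3 st.py; python3 go.py .4597 -.1795 .068 74.2
python3 - <<'E'
from h import *
s=snapshot('top'); P=cloud(s); Z=P[...,2]
# cradle by colour
x,y=P[...,0],P[...,1]
reg=(abs(x-.463)<.06)&(abs(y+.089)<.06)
g=s['img'].max(2)
m=reg&(Z>.004)&(Z<.04)&(g<120)
n,l,st,c=cv2.connectedComponentsWithStats(m.astype(np.uint8)); k=1+st[1:,4].argmax(); m=l==k
print(m.sum(),cv2.minAreaRect((P[m][:,:2]*1000).astype(np.float32)))
# correct for the z: plate only
mp=m&(Z<.013); print(cv2.minAreaRect((P[mp][:,:2]*1000).astype(np.float32)))
mv=m&(Z>.018); print('vees',mv.sum(),P[mv].mean(0),cv2.minAreaRect((P[mv][:,:2]*1000).astype(np.float32)))
save(s,'top5.png',(230,170,350,260),6)
E
```

```text
15.5 [ 0.4591 -0.1794  0.1268] yawx 74.42 zax [-0.001 -0.    -1.   ] q [ 0.45  0.72 -0.27  2.05  0.44  0.43 -0.44] F [-1.  -0.3 -0.4] M [ 0.   -0.06 -0.01] op 0.599
tool shift mm [ 0.1  0.7 58.8]
turn 0.0039
493 ((463.06927490234375, -89.81144714355469), (50.573951721191406, 74.23006439208984), 27.132034301757812)
((463.06927490234375, -89.81144714355469), (50.573951721191406, 74.23006439208984), 27.132034301757812)
vees 22 [ 0.46463214 -0.09328539  0.02437896] ((463.46722412109375, -89.63190460205078), (34.791847229003906, 33.36425018310547), 27.525882720947266)
```

View pics/top5.png

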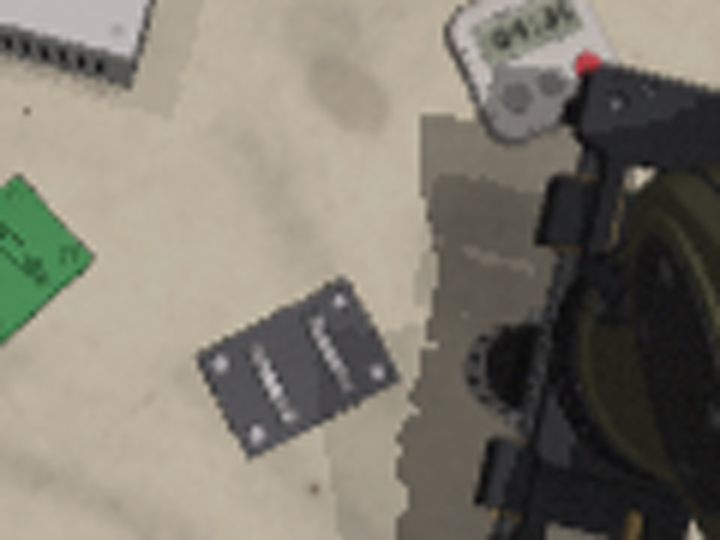

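Cradle measured at (0.463, −0.090), long axis −62.7°. Descending onto the bar and gripping the ends lightly.

Request:
send_rows([
  {"grip":0.6,"dx":0,"dy":0,"dz":15,"turn":0},
  {"grip":0.6,"dx":0,"dy":0,"dz":22,"turn":0},
  {"grip":0.6,"dx":0,"dy":0,"dz":15,"turn":0},
  {"grip":0.6,"dx":0,"dy":0,"dz":6,"turn":0},
  {"grip":0.6,"dx":0,"dy":0,"dz":0,"turn":0},
  {"grip":0.3,"dx":0,"dy":0,"dz":0,"turn":0},
  {"grip":0.3,"dx":0,"dy":0,"dz":0,"turn":0},
  {"grip":0.3,"dx":0,"dy":0,"dz":0,"turn":0},
  {"grip":0.3,"dx":0,"dy":0,"dz":0,"turn":0},
  {"grip":0.3,"dx":0,"dy":0,"dz":0,"turn":0},
], force=5)

```text
clock: 16.55
tool_pos: [0.4601, -0.1798, 0.07]
eef_rot: [0.797, 0.604, 0.001, 0.001]
contact_force: [0.0, 0.7, 2.8]
opening: 0.361
```

```bash
python3 st.py
python3 - <<'E'
import numpy as np
p=np.radians(np.linspace(0,90,19)); a=-18*np.cos(p)+77*np.sin(p); z=77*np.cos(p)+18*np.sin(p)
for i in range(18): print(int(np.degrees(p[i+1])),(-(a[i+1]-a[i])).round(1),(z[i]-z[i+1]).round(1))
E
```

```text
16.55 [ 0.4601 -0.1798  0.07  ] yawx 74.29 zax [ 0.002 -0.    -1.   ] q [ 0.39  0.82 -0.18  2.08  0.5   0.28 -0.49] F [0.  0.7 2.8] M [-0.09 -0.2   0.01] op 0.361
5 -6.8 -1.3
10 -6.9 -0.7
14 -6.9 -0.1
20 -6.9 0.5
25 -6.8 1.1
29 -6.7 1.7
35 -6.5 2.3
40 -6.3 2.8
45 -6.0 3.4
50 -5.7 3.9
55 -5.3 4.4
59 -4.9 4.8
65 -4.5 5.2
70 -4.0 5.6
75 -3.5 5.9
80 -3.0 6.2
85 -2.4 6.5
90 -1.9 6.6
```

Request:
send_rows([
  {"grip":0.45,"dx":0,"dy":0,"dz":0,"turn":0},
  {"grip":0.45,"dx":0,"dy":0,"dz":-3.5,"turn":0},
  {"grip":0.45,"dx":0,"dy":0,"dz":0,"turn":0},
  {"grip":0.3,"dx":0,"dy":0,"dz":0,"turn":0},
  {"grip":0.3,"dx":0,"dy":0,"dz":0,"turn":0},
  {"grip":0.3,"dx":0,"dy":0,"dz":0,"turn":0},
  {"grip":0.3,"dx":0,"dy":0,"dz":0,"turn":0},
], force=5)

```text
clock: 17.25
tool_pos: [0.4596, -0.1796, 0.073]
eef_rot: [0.797, 0.604, 0.0, 0.0]
contact_force: [0.3, 0.7, 1.3]
opening: 0.362
```

```bash
python3 st.py
```

```text
17.25 [ 0.4596 -0.1796  0.073 ] yawx 74.3 zax [ 0. -0. -1.] q [ 0.39  0.81 -0.19  2.08  0.5   0.29 -0.49] F [0.3 0.7 1.3] M [-0.04 -0.07  0.01] op 0.362
```

Request:
send_rows([
  {"grip":0.3,"dx":-3.5,"dy":0,"dz":-0.7,"turn":0},
  {"grip":0.3,"dx":-7,"dy":0,"dz":-1,"turn":0},
  {"grip":0.3,"dx":-7,"dy":0,"dz":-0.4,"turn":0},
  {"grip":0.3,"dx":-7,"dy":0,"dz":0.3,"turn":0},
  {"grip":0.3,"dx":-7,"dy":0,"dz":0.8,"turn":0},
  {"grip":0.3,"dx":-3.5,"dy":0,"dz":0.6,"turn":0},
  {"grip":0.3,"dx":0,"dy":0,"dz":0,"turn":0},
])

```text
clock: 17.95
tool_pos: [0.4496, -0.2141, 0.0733]
eef_rot: [0.797, 0.603, -0.0, 0.0]
contact_force: [-1.1, -0.0, -1.1]
opening: 0.359
```

```bash
python3 st.py
python3 - <<'E'
from h import *
s=snapshot('side'); save(s,'side6.png',(280,120,420,220),5)
E
```

```text
17.95 [ 0.4496 -0.2141  0.0733] yawx 74.22 zax [-0. -0. -1.] q [ 0.48  0.82 -0.2   2.07  0.52  0.3  -0.44] F [-1.1 -0.  -1.1] M [-0.02 -0.02  0.01] op 0.359
```

View pics/side6.png

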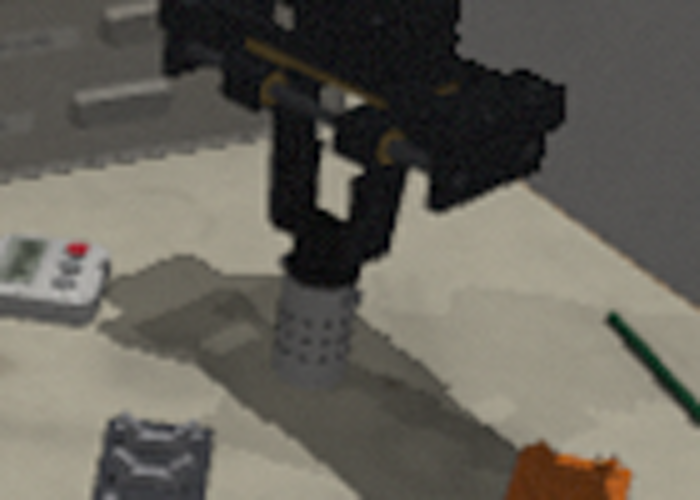

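The foot slid instead of tipping (crop (315,340), still upright), because the pads hold it against rotation. I'll slide it back, release, and tip it by pushing high on the bar with shut fingers.

Request:
send_rows([
  {"grip":0.3,"dx":7,"dy":0,"dz":0,"turn":0},
  {"grip":0.3,"dx":10,"dy":0,"dz":0,"turn":0},
  {"grip":0.3,"dx":10,"dy":0,"dz":0,"turn":0},
  {"grip":0.3,"dx":7,"dy":0,"dz":0,"turn":0},
  {"grip":0.3,"dx":0,"dy":0,"dz":0,"turn":0},
  {"grip":0.6,"dx":0,"dy":0,"dz":0,"turn":0},
  {"grip":0.6,"dx":0,"dy":0,"dz":0,"turn":0},
  {"grip":0.6,"dx":0,"dy":0,"dz":-20,"turn":0},
  {"grip":0.6,"dx":20,"dy":0,"dz":-10,"turn":0},
  {"grip":0.2,"dx":20,"dy":0,"dz":0,"turn":0},
  {"grip":0.0,"dx":0,"dy":0,"dz":0,"turn":0},
  {"grip":0.0,"dx":0,"dy":0,"dz":0,"turn":0},
  {"grip":0.0,"dx":0,"dy":0,"dz":0,"turn":0},
], force=10)

```text
clock: 19.3
tool_pos: [0.4693, -0.1435, 0.1032]
eef_rot: [0.798, 0.603, -0.001, 0.0]
contact_force: [0.2, 0.7, -0.1]
opening: 0.262
```

```bash
python3 st.py
python3 - <<'E'
from h import *
s=snapshot('side'); save(s,'side7.png',(280,120,420,220),5)
P=cloud(s)
for r in regions_of(s,'cartridge')[:1]:
    m=r['pixels']&(s['depth']>0); print(r['score'],r['extent'])
    q=P[m]
    for lo in(.005,.02,.035,.05,.065,.075): 
        k=q[(q[:,2]>lo)&(q[:,2]<lo+.012)&(q[:,1]>-.22)]; print(lo,len(k),k.mean(0).round(4))
E
```

```text
19.3 [ 0.4693 -0.1435  0.1032] yawx 74.2 zax [-0.001 -0.001 -1.   ] q [ 0.34  0.76 -0.22  2.08  0.45  0.36 -0.53] F [ 0.2  0.7 -0.1] M [-0.02 -0.03 -0.01] op 0.262
0.81 [321.9, 168.7, 342.3, 204.9]
0.005 59 [ 0.4561 -0.1645  0.0109]
0.02 67 [ 0.4558 -0.1649  0.0257]
0.035 66 [ 0.4552 -0.1646  0.0413]
0.05 97 [ 0.456  -0.1668  0.0573]
0.065 63 [ 0.4572 -0.171   0.0706]
0.075 54 [ 0.4534 -0.1719  0.0811]
```

View pics/side7.png

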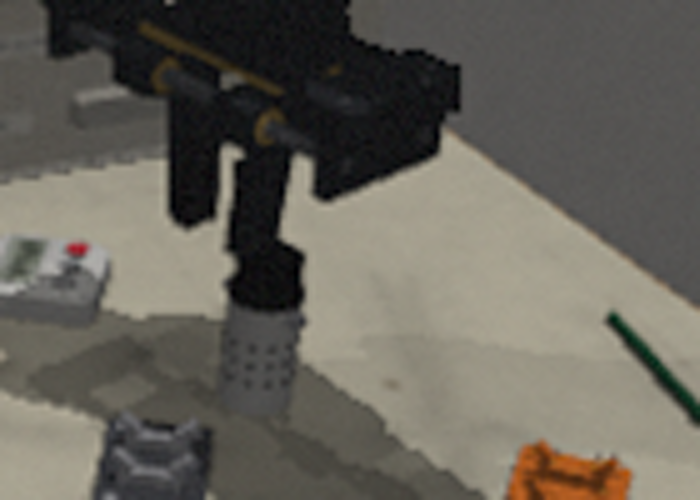

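Upright again, shut fingers behind it. Lowering and pushing.

Request:
send_rows([
  {"grip":0.0,"dx":0,"dy":0,"dz":15,"turn":0},
  {"grip":0.0,"dx":0,"dy":0,"dz":10,"turn":0},
  {"grip":0.0,"dx":-6,"dy":0,"dz":0,"turn":0},
  {"grip":0.0,"dx":-6,"dy":0,"dz":0,"turn":0},
  {"grip":0.0,"dx":-5,"dy":0,"dz":0,"turn":0},
  {"grip":0.0,"dx":-3,"dy":0,"dz":0,"turn":0},
  {"grip":0.0,"dx":-3,"dy":0,"dz":0,"turn":0},
  {"grip":0.0,"dx":-3,"dy":0,"dz":0,"turn":0},
  {"grip":0.0,"dx":-3,"dy":0,"dz":0,"turn":0},
  {"grip":0.0,"dx":-3,"dy":0,"dz":0,"turn":0},
  {"grip":0.0,"dx":-3,"dy":0,"dz":0,"turn":0},
  {"grip":0.0,"dx":-3,"dy":0,"dz":0,"turn":0},
])

```text
clock: 20.6
tool_pos: [0.4597, -0.1788, 0.0784]
eef_rot: [0.797, 0.604, -0.0, 0.0]
contact_force: [-0.7, 1.6, 0.8]
opening: 0.007
```

```bash
python3 st.py
python3 - <<'E'
from h import *
s=snapshot('side'); save(s,'side8.png',(280,120,420,220),5)
E
```

```text
20.6 [ 0.4597 -0.1788  0.0784] yawx 74.31 zax [ 0. -0. -1.] q [ 0.4   0.8  -0.2   2.08  0.5   0.3  -0.49] F [-0.7  1.6  0.8] M [ 0.02 -0.1  -0.02] op 0.007
```

View pics/side8.png

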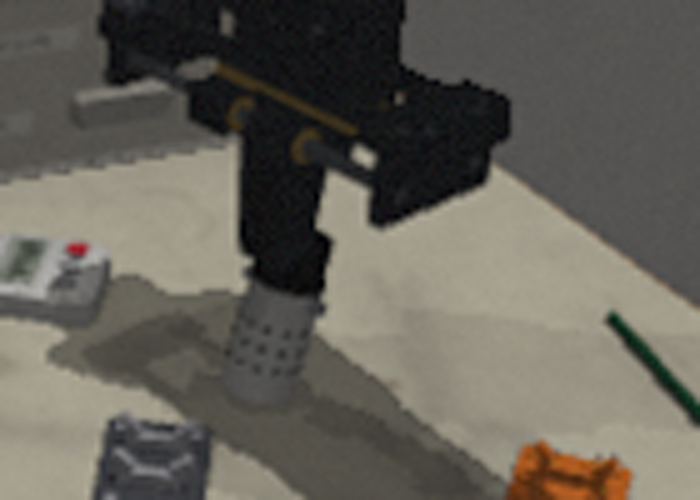

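It is tipping (bar leaning right, about 12°). Continuing slowly.

Request:
send_rows([
  {"grip":0.0,"dx":-3,"dy":0,"dz":0,"turn":0},
  {"grip":0.0,"dx":-3,"dy":0,"dz":0,"turn":0},
  {"grip":0.0,"dx":-3,"dy":0,"dz":0,"turn":0},
  {"grip":0.0,"dx":-3,"dy":0,"dz":0,"turn":0},
  {"grip":0.0,"dx":-3,"dy":0,"dz":0,"turn":0},
  {"grip":0.0,"dx":-3,"dy":0,"dz":0,"turn":0},
  {"grip":0.0,"dx":-3,"dy":0,"dz":0,"turn":0},
  {"grip":0.0,"dx":-3,"dy":0,"dz":0,"turn":0},
  {"grip":0.0,"dx":-3,"dy":0,"dz":0,"turn":0},
  {"grip":0.0,"dx":0,"dy":0,"dz":0,"turn":0},
  {"grip":0.0,"dx":0,"dy":0,"dz":0,"turn":0},
])

```text
clock: 21.75
tool_pos: [0.4525, -0.2046, 0.0784]
eef_rot: [0.797, 0.604, 0.0, 0.0]
contact_force: [-0.9, -0.1, 0.7]
opening: 0.005
```

```bash
python3 st.py
python3 - <<'E'
from h import *
s=snapshot('side'); save(s,'side9.png',(280,120,420,220),5)
E
```

```text
21.75 [ 0.4525 -0.2046  0.0784] yawx 74.29 zax [ 0.  0. -1.] q [ 0.46  0.81 -0.21  2.07  0.51  0.31 -0.45] F [-0.9 -0.1  0.7] M [-0.07 -0.05 -0.08] op 0.005
```

View pics/side9.png

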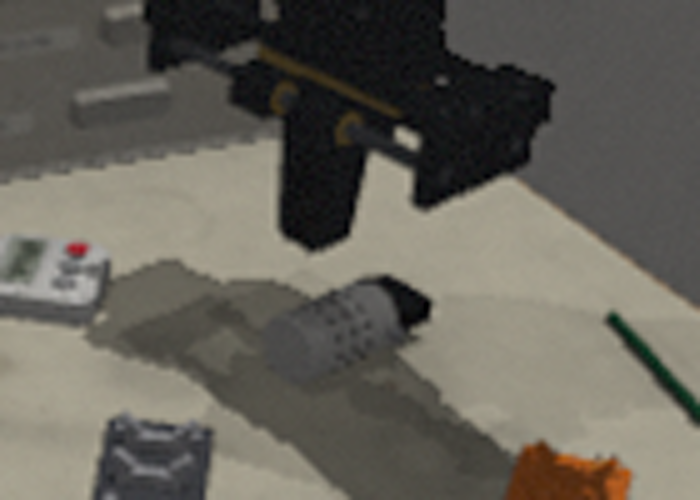

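It lies on its side at crop (340,325), with the head to the right. Moving the hand away to measure from the top.

Request:
send_rows([
  {"grip":0.5,"dx":20,"dy":0,"dz":-15,"turn":0},
  {"grip":0.6,"dx":40,"dy":0,"dz":-15,"turn":0},
  {"grip":0.7,"dx":40,"dy":0,"dz":-15,"turn":0},
  {"grip":0.8,"dx":40,"dy":0,"dz":-10,"turn":0},
  {"grip":0.8,"dx":30,"dy":0,"dz":0,"turn":0},
  {"grip":0.8,"dx":0,"dy":0,"dz":0,"turn":0},
])

```text
clock: 22.4
tool_pos: [0.5007, -0.0329, 0.1352]
eef_rot: [0.794, 0.608, 0.003, -0.001]
contact_force: [-0.2, 0.5, -0.8]
opening: 0.521
```

```bash
cat > lie.py <<'E'
from h import *
import sys
s=snapshot('top'); save(s,sys.argv[1],(250,180,370,270),6)
P=cloud(s); x,y,Z=P[...,0],P[...,1],P[...,2]
t=snapshot('side'); save(t,'s'+sys.argv[1],(280,120,420,220),5)
Q=cloud(t)
for n,C in(('top',P),('side',Q)):
    m=(C[...,2]>.006)&(C[...,2]<.05)&(abs(C[...,0]-.44)<.09)&(abs(C[...,1]+.23)<.09)&(C[...,1]<-.15)
    c,l,st,_=cv2.connectedComponentsWithStats(m.astype(np.uint8)); m=l==1+st[1:,4].argmax()
    K=C[m]; r=cv2.minAreaRect((K[:,:2]*1000).astype(np.float32)); print(n,m.sum(),r,np.percentile(K[:,2],[5,50,95]).round(4))
    k=K[K[:,2]>.030]; v=k[:,:2]-k[:,:2].mean(0); u=np.linalg.svd(v,full_matrices=False)[2][0]
    print(' ridge',k.mean(0).round(4),len(k),'dir',np.degrees(np.arctan2(u[1],u[0])).round(1),'along',(v@u).min().round(4),(v@u).max().round(4))
for r in regions_of(s,'cartridge')[:2]: print(r['score'],r['extent'])
E
python3 st.py; python3 lie.py top10.png
```

```text
22.4 [ 0.5007 -0.0329  0.1352] yawx 74.89 zax [ 0.005  0.005 -1.   ] q [ 0.13  0.71 -0.25  2.03  0.38  0.44 -0.67] F [-0.2  0.5 -0.8] M [-0.04 -0.04 -0.05] op 0.521Traceback (most recent call last):
  File "lie.py", line 9, in <module>
    c,l,st,_=cv2.connectedComponentsWithStats(m.astype(np.uint8)); m=l==1+st[1:,4].argmax()
                                                                          ~~~~~~~~~~~~~~~^^
ValueError: attempt to get argmax of an empty sequence
```

View pics/top10.png

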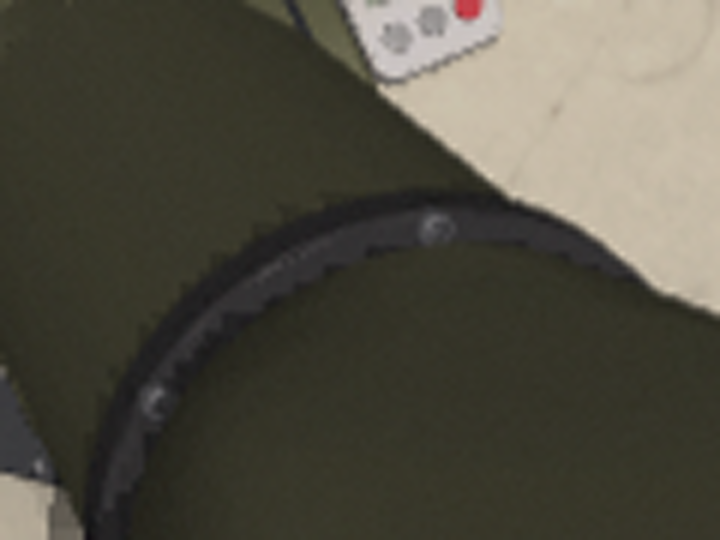

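View pics/stop10.png

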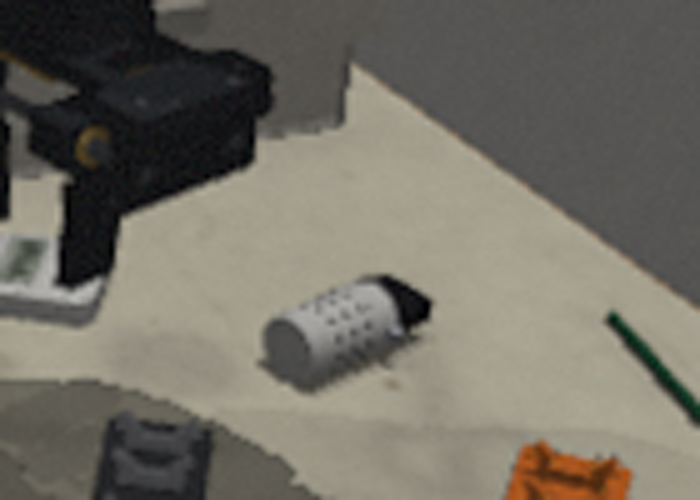

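The arm hides it from the top camera, so I'll fit the cylinder in the side view's depth.

```bash
cat > fit.py <<'E'
from h import *
from scipy.optimize import least_squares
t=snapshot('side'); C=cloud(t)
m=(C[...,2]>.003)&(C[...,2]<.05)&(abs(C[...,0]-.44)<.07)&(C[...,1]<-.15)&(C[...,1]>-.34)
c,l,st,_=cv2.connectedComponentsWithStats(m.astype(np.uint8)); m=l==1+st[1:,4].argmax()
K=C[m]; print(len(K),K.min(0).round(3),K.max(0).round(3))
def split(p):
    x0,y0,a,zz=p; u=np.array([np.cos(a),np.sin(a),0]); d=K-[x0,y0,zz]; s=d@u; r=np.linalg.norm(d-np.outer(s,u),axis=1); return s,r
p=np.array([K[:,0].mean(),K[:,1].mean(),np.radians(-106),.018])
w=np.ones(len(K),bool)
for it in range(6):
    f=lambda p:(split(p)[1]-.018)[w]
    p=least_squares(f,p,loss='soft_l1',f_scale=.001).x
    s,r=split(p); lo=np.percentile(s,1); w=(s>lo+.005)&(s<lo+.048)&(abs(r-.018)<.004)
u=np.array([np.cos(p[2]),np.sin(p[2])])
foot=s[(r<.013)&(s<0)]
print('dir',np.degrees(p[2]),'z',p[3],'inl',w.sum(),'rms',np.sqrt(((r[w]-.018)**2).mean()),'s',np.percentile(s,[0,1,99,100]).round(4),'foot',len(foot),np.median(foot))
f0=np.median(foot); 
F=p[:2]+u*f0; print('foot',F.round(4),'mid28',(F+u*.028).round(4),'head',(F+u*.086).round(4), 'seen len',s.max()-f0)
E
python3 fit.py
```

```text
442 [ 0.417 -0.281  0.003] [ 0.473 -0.191  0.037]
dir -105.68043008352197 z 0.01676553180673026 inl 197 rms 0.0011264460479454726 s [0.2253 0.227  0.3109 0.3139] foot 0 nan
foot [nan nan] mid28 [nan nan] head [nan nan] seen len nan
  return _methods._mean(a, axis=axis, dtype=dtype,
  ret = ret.dtype.type(ret / rcount)
```

```bash
sed -i 's/foot=s\[.*/foot=s[(r<.013)\&(s<lo+.02)]/' fit.py; python3 fit.py; python3 st.py
```

```text
441 [ 0.417 -0.279  0.003] [ 0.473 -0.19   0.037]
dir -105.65877422713395 z 0.016670520455003852 inl 198 rms 0.0011512365317100101 s [0.5078 0.5091 0.5937 0.5954] foot 59 0.510996120674937
foot [ 0.4563 -0.1968] mid28 [ 0.4487 -0.2237] head [ 0.4331 -0.2796] seen len 0.08438682153335864
22.6 [ 0.4979 -0.0415  0.1337] yawx 74.25 zax [-0.001 -0.001 -1.   ] q [ 0.14  0.71 -0.25  2.03  0.38  0.45 -0.66] F [-0.3 -0.3 -0.2] M [-0.01 -0.09 -0.02] op 0.705
```

```bash
python3 go.py .4487 -.2237 .09 74.3
```

```text
tool shift mm [-188.6    2.1   43.9]
turn -0.0008
```

Request:
send_rows([
  {"grip":0.8,"dx":-16,"dy":0.3,"dz":0,"turn":0},
  {"grip":0.8,"dx":-30,"dy":0.3,"dz":0,"turn":0},
  {"grip":0.8,"dx":-32,"dy":0.3,"dz":4,"turn":0},
  {"grip":0.8,"dx":-32,"dy":0.3,"dz":10,"turn":0},
  {"grip":0.8,"dx":-32,"dy":0.3,"dz":10,"turn":0},
  {"grip":0.8,"dx":-30,"dy":0.3,"dz":10,"turn":0},
  {"grip":0.8,"dx":-16,"dy":0.3,"dz":10,"turn":0},
  {"grip":0.8,"dx":0,"dy":0,"dz":0,"turn":0},
  {"grip":0.8,"dx":0,"dy":0,"dz":0,"turn":0},
])

```text
clock: 23.5
tool_pos: [0.4498, -0.2215, 0.0894]
eef_rot: [0.797, 0.604, 0.0, -0.0]
contact_force: [0.7, 1.6, 0.8]
opening: 0.801
```

```bash
python3 st.py;python3 go.py .4487 -.2237 .005 74.3;  python3 - <<'E'
from h import *
s=snapshot('side'); save(s,'side11.png',(280,120,420,220),5)
E
```

```text
23.5 [ 0.4498 -0.2215  0.0894] yawx 74.3 zax [ 0.     0.001 -1.   ] q [ 0.51  0.79 -0.24  2.05  0.5   0.35 -0.41] F [0.7 1.6 0.8] M [-0.03 -0.07 -0.01] op 0.801
tool shift mm [-2.5 -0.5 84.4]
turn 0.0001
```

View pics/side11.png

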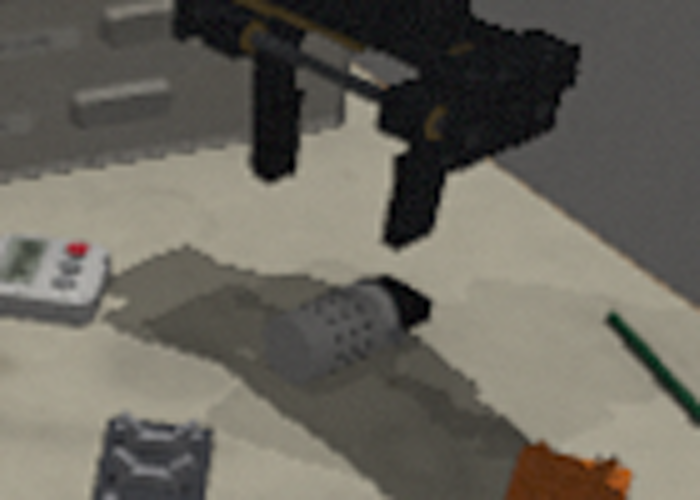

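Fingers straddle the lying cartridge. Descending and gripping at its body.

Request:
send_rows([
  {"grip":0.8,"dx":-2,"dy":-0.5,"dz":15,"turn":0},
  {"grip":0.8,"dx":0,"dy":0,"dz":25,"turn":0},
  {"grip":0.8,"dx":0,"dy":0,"dz":22,"turn":0},
  {"grip":0.8,"dx":0,"dy":0,"dz":14,"turn":0},
  {"grip":0.8,"dx":0,"dy":0,"dz":7,"turn":0},
  {"grip":0.8,"dx":0,"dy":0,"dz":0,"turn":0},
  {"grip":0.5,"dx":0,"dy":0,"dz":0,"turn":0},
  {"grip":0.4,"dx":0,"dy":0,"dz":0,"turn":0},
  {"grip":0.3,"dx":0,"dy":0,"dz":0,"turn":0},
  {"grip":0.3,"dx":0,"dy":0,"dz":0,"turn":0},
  {"grip":0.3,"dx":0,"dy":0,"dz":0,"turn":0},
], force=20)

```text
clock: 24.65
tool_pos: [0.4487, -0.2244, 0.0067]
eef_rot: [0.797, 0.604, 0.0, 0.0]
contact_force: [-0.0, -0.3, 2.2]
opening: 0.401
```

```bash
python3 st.py
```

```text
24.65 [ 0.4487 -0.2244  0.0067] yawx 74.29 zax [ 0. -0. -1.] q [ 0.43  0.95 -0.1   2.07  0.57  0.15 -0.46] F [-0.  -0.3  2.2] M [-0.01 -0.03  0.01] op 0.401
```

Request:
send_rows([
  {"grip":0.2,"dx":0,"dy":0,"dz":0,"turn":0},
  {"grip":0.2,"dx":0,"dy":0,"dz":-8,"turn":0},
  {"grip":0.2,"dx":0,"dy":0,"dz":-20,"turn":0},
  {"grip":0.2,"dx":0,"dy":0,"dz":-25,"turn":0},
  {"grip":0.2,"dx":0,"dy":0,"dz":-25,"turn":0},
  {"grip":0.2,"dx":0,"dy":0,"dz":-15,"turn":0},
  {"grip":0.2,"dx":0,"dy":0,"dz":-5,"turn":0},
  {"grip":0.2,"dx":0,"dy":0,"dz":0,"turn":-0.07},
  {"grip":0.2,"dx":0,"dy":0,"dz":0,"turn":-0.1},
  {"grip":0.2,"dx":0,"dy":0,"dz":0,"turn":-0.12},
  {"grip":0.2,"dx":0,"dy":0,"dz":0,"turn":-0.12},
  {"grip":0.2,"dx":0,"dy":0,"dz":0,"turn":-0.12},
  {"grip":0.2,"dx":0,"dy":0,"dz":0,"turn":-0.12},
  {"grip":0.2,"dx":0,"dy":0,"dz":0,"turn":-0.1},
  {"grip":0.2,"dx":0,"dy":0,"dz":0,"turn":0},
  {"grip":0.2,"dx":0,"dy":0,"dz":0,"turn":0},
], force=30)

```text
clock: 26.25
tool_pos: [0.4482, -0.2242, 0.104]
eef_rot: [0.522, 0.853, -0.0, -0.0]
contact_force: [0.1, 0.1, -0.7]
opening: 0.399
```

```bash
python3 st.py;python3 go.py .4632 -.0897 .07 117.3;  python3 - <<'E'
from h import *
s=snapshot('side'); save(s,'side12.png',(280,100,420,220),5)
E
```

```text
26.25 [ 0.4482 -0.2242  0.104 ] yawx 117.13 zax [-0.001  0.    -1.   ] q [ 0.65  0.79 -0.46  2.04  0.75  0.49  0.1 ] F [ 0.1  0.1 -0.7] M [ 0.   -0.09  0.03] op 0.399
tool shift mm [112.8  74.7  34.1]
turn -0.003
```

View pics/side12.png

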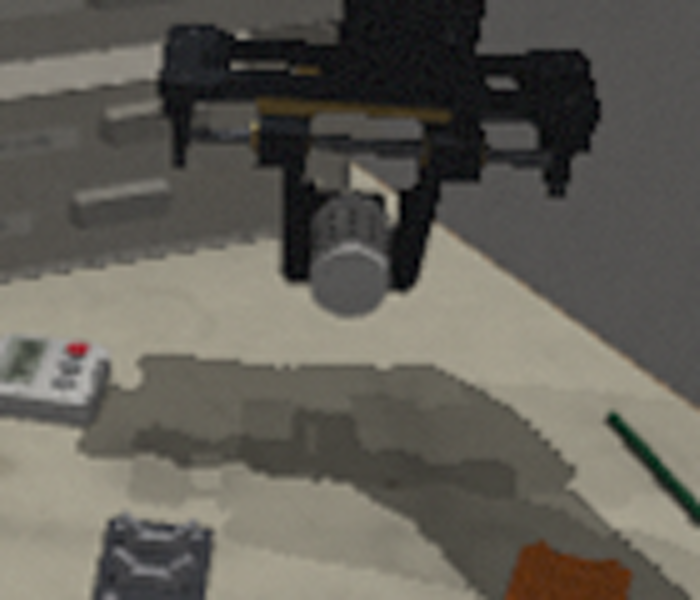

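Held horizontally in the grip (crop (350,260)). Moving above the cradle.

Request:
send_rows([
  {"grip":0.2,"dx":7,"dy":5,"dz":0,"turn":0},
  {"grip":0.2,"dx":14,"dy":9,"dz":0,"turn":0},
  {"grip":0.2,"dx":17,"dy":11,"dz":0,"turn":0},
  {"grip":0.2,"dx":18,"dy":12,"dz":0,"turn":0},
  {"grip":0.2,"dx":18,"dy":12,"dz":0,"turn":0},
  {"grip":0.2,"dx":17,"dy":11,"dz":0,"turn":0},
  {"grip":0.2,"dx":14,"dy":9,"dz":0,"turn":0},
  {"grip":0.2,"dx":8,"dy":5,"dz":0,"turn":0},
  {"grip":0.2,"dx":0,"dy":0,"dz":15,"turn":0},
  {"grip":0.2,"dx":0,"dy":0,"dz":15,"turn":0},
  {"grip":0.2,"dx":0,"dy":0,"dz":4,"turn":0},
  {"grip":0.2,"dx":0,"dy":0,"dz":0,"turn":0},
  {"grip":0.2,"dx":0,"dy":0,"dz":0,"turn":0},
])

```text
clock: 27.6
tool_pos: [0.4628, -0.09, 0.0708]
eef_rot: [0.521, 0.854, 0.0, 0.0]
contact_force: [0.4, -0.5, -1.8]
opening: 0.403
```

```bash
python3 st.py;python3 go.py .4632 -.0897 .027 117.3;  cat > fit2.py <<'E'
from h import *
from scipy.optimize import least_squares
t=snapshot('side'); save(t,'side13.png',(240,110,380,230),5)
C=cloud(t); 
import sys
z0=float(sys.argv[1]); 
m=np.zeros(t['depth'].shape,bool)
for r in regions_of(t,'cartridge')[:1]: print(r['score'],r['extent']); m=r['pixels']&(t['depth']>0)
K=C[m]; K=K[(np.linalg.norm(K-[.463,-.09,z0],axis=1)<.08)]
d0=np.array([.459,-.889,0])
def sp(p):
    u=np.array([np.cos(p[2])*np.cos(p[4]),np.sin(p[2])*np.cos(p[4]),np.sin(p[4])]); d=K-[p[0],p[1],p[3]]; s=d@u; return s,np.linalg.norm(d-np.outer(s,u),axis=1)
p=np.array([.463,-.09,np.radians(-62.7),z0,0]); w=np.ones(len(K),bool)
for it in range(6):
    s,r=sp(p); w=(abs(r-.018)<(.004 if it else .006))&(s<.022)&(s>-.023)
    f=lambda q:np.r_[(sp(q)[1]-.018)[w],1e-9*(q[0]-.463)]
    p=least_squares(f,p,loss='soft_l1',f_scale=.001).x
s,r=sp(p); ft=s[(r<.013)&(s<-.015)]; f0=np.median(ft) if len(ft) else np.nan
u=np.array([np.cos(p[2]),np.sin(p[2])])
print(len(K),w.sum(),'dir',np.degrees(p[2]),'pitch',np.degrees(p[4]),'foot s',len(ft),f0,'mid',(p[:2]+u*(f0+.028)).round(4),'z',p[3]+np.sin(p[4])*(f0+.028))
E
python3 fit2.py .08
```

```text
27.6 [ 0.4628 -0.09    0.0708] yawx 117.25 zax [ 0. -0. -1.] q [ 0.27  0.82 -0.29  2.14  0.82  0.29 -0.25] F [ 0.4 -0.5 -1.8] M [-0.03 -0.18  0.01] op 0.403
tool shift mm [ 0.1  0.5 43.8]
turn -0.0008
0.97 [304.4, 169.2, 321.7, 199.5]
449 0 dir -62.8125970199375 pitch -0.7463678587627126 foot s 109 -1.002261820624567 mid [ 0.4639 -0.0896] z 0.080886053269724
```

View pics/side13.png

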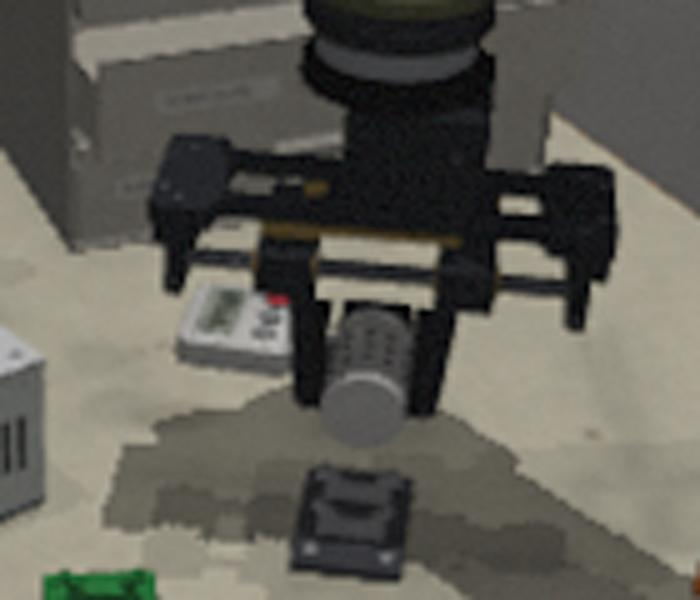

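The fit gives mid (0.464, −0.090), direction −62.8° and pitch −0.7°, so it's well aligned. Lowering gently.

Request:
send_rows([
  {"grip":0.2,"dx":0,"dy":0,"dz":8,"turn":0},
  {"grip":0.2,"dx":0,"dy":0,"dz":12,"turn":0},
  {"grip":0.2,"dx":0,"dy":0,"dz":10,"turn":0},
  {"grip":0.2,"dx":0,"dy":0,"dz":6,"turn":0},
  {"grip":0.2,"dx":0,"dy":0,"dz":3,"turn":0},
  {"grip":0.2,"dx":0,"dy":0,"dz":2,"turn":0},
  {"grip":0.2,"dx":0,"dy":0,"dz":1,"turn":0},
  {"grip":0.2,"dx":0,"dy":0,"dz":0,"turn":0},
])

```text
clock: 28.5
tool_pos: [0.4627, -0.09, 0.0286]
eef_rot: [0.52, 0.854, 0.0, 0.0]
contact_force: [0.5, -0.0, -1.7]
opening: 0.402
```

```bash
python3 st.py
```

```text
28.5 [ 0.4627 -0.09    0.0286] yawx 117.27 zax [ 0. -0. -1.] q [ 0.19  0.9  -0.15  2.16  0.9   0.15 -0.33] F [ 0.5 -0.  -1.7] M [ 0.02 -0.11 -0.  ] op 0.402
```

Request:
send_rows([
  {"grip":0.2,"dx":0,"dy":0,"dz":1,"turn":0},
  {"grip":0.2,"dx":0,"dy":0,"dz":1,"turn":0},
  {"grip":0.2,"dx":0,"dy":0,"dz":0.7,"turn":0},
  {"grip":0.2,"dx":0,"dy":0,"dz":0,"turn":0},
])

```text
clock: 28.9
tool_pos: [0.4627, -0.0899, 0.0257]
eef_rot: [0.52, 0.854, 0.0, 0.0]
contact_force: [-0.1, -0.4, -0.7]
opening: 0.399
```

Request:
send_rows([
  {"grip":0.2,"dx":0,"dy":0,"dz":0.6,"turn":0},
  {"grip":0.2,"dx":0,"dy":0,"dz":0.5,"turn":0},
  {"grip":0.2,"dx":0,"dy":0,"dz":0,"turn":0},
])

```text
clock: 29.2
tool_pos: [0.4635, -0.0896, 0.0249]
eef_rot: [0.52, 0.854, 0.001, 0.001]
contact_force: [1.3, 1.4, 3.3]
opening: 0.399
```

Seated with contact. Releasing gradually and rising.

Request:
send_rows([
  {"grip":0.42,"dx":0,"dy":0,"dz":0,"turn":0},
  {"grip":0.45,"dx":0,"dy":0,"dz":0,"turn":0},
  {"grip":0.5,"dx":0,"dy":0,"dz":0,"turn":0},
  {"grip":0.6,"dx":0,"dy":0,"dz":0,"turn":0},
  {"grip":0.7,"dx":0,"dy":0,"dz":0,"turn":0},
  {"grip":0.7,"dx":0,"dy":0,"dz":0,"turn":0},
  {"grip":0.7,"dx":0,"dy":0,"dz":-10,"turn":0},
  {"grip":0.7,"dx":0,"dy":0,"dz":-25,"turn":0},
  {"grip":0.7,"dx":0,"dy":0,"dz":-35,"turn":0},
  {"grip":0.7,"dx":0,"dy":0,"dz":-30,"turn":0},
  {"grip":0.7,"dx":0,"dy":0,"dz":-15,"turn":0},
  {"grip":0.7,"dx":0,"dy":0,"dz":0,"turn":0},
])

```text
clock: 30.4
tool_pos: [0.4636, -0.0903, 0.1413]
eef_rot: [0.521, 0.854, 0.001, 0.002]
contact_force: [0.7, 0.0, 0.4]
opening: 0.698
```

```bash
python3 st.py; python3 fit2.py .036
python3 - <<'E'
from h import *
for n in('side','top'):
    s=snapshot(n);P=cloud(s)
    for o in('timer','petri_3','fixative_can'):
        for r in regions_of(s,o)[:1]:
            m=r['pixels']&(s['depth']>0); print(n,o,round(r['score'],2),np.median(P[m],0).round(3))
E
```

```text
30.4 [ 0.4636 -0.0903  0.1413] yawx 117.22 zax [ 0.004 -0.    -1.   ] q [ 0.4   0.7  -0.49  2.1   0.69  0.5  -0.14] F [0.7 0.  0.4] M [-0.04 -0.13 -0.01] op 0.698
0.97 [303.3, 187.1, 322.4, 217.2]
456 0 dir -151.27517525970867 pitch -1.0589363005752706 foot s 0 nan mid [nan nan] z nan
side timer 0.66 [ 0.59  -0.183  0.015]
side petri_3 0.56 [0.562 0.17  0.005]
side fixative_can 0.82 [ 0.75  -0.144  0.055]
top timer 0.66 [ 0.606 -0.199  0.018]
top petri_3 0.69 [0.562 0.165 0.007]
top fixative_can 0.72 [ 0.749 -0.152  0.078]
```

View pics/side13.png

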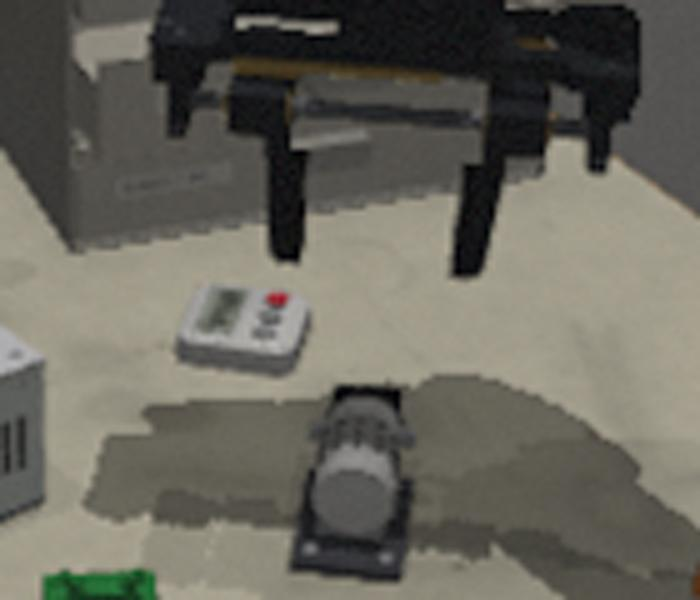

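It lies in both vees at crop (355,470), with the lugs horizontal beyond the vee. The last fit diverged because its along-axis origin was free; refitting with that constrained.

```bash
sed -i 's/1e-9\*(q\[0\]-.463)/((q[:2]-[.463,-.09])@d0[:2])/' fit2.py; python3 fit2.py .036; python3 fit2.py .036|tail -1
```

```text
0.58 [304.7, 188.6, 322.9, 216.9]
472 187 dir -63.408246175871405 pitch -0.6332974736246723 foot s 92 -0.02809080047718928 mid [ 0.4648 -0.089 ] z 0.03494948061732148
460 186 dir -63.025005003977036 pitch -1.0509237163978857 foot s 87 -0.028124365172093355 mid [ 0.4648 -0.089 ] z 0.03487693445714002
```

Mid (0.465, −0.089, 0.035) is within about 2 mm of the seat, with direction and pitch within 1°, and the hand is clear. Handing in.

```bash
python3 -c "
from plant import *
print(finish_job())"
```

```text
the job is handed in; nothing more can be done
None
```

The cartridge is lying on its side in both vees of the steel cradle, released, and I handed the job in at about 31 s of the 72 s allowed. `finish_job` gave no verdict.

**What I did**
1. I gripped the bar, pressed the cartridge down about 8.5 mm, turned it about 61° counter-clockwise, and lifted it out.
2. I stood it upright on the bare desk and let go.
3. My first try at tipping it, with a light grip on the bar's ends, only slid it about 35 mm while it stayed upright. I slid it back and let go.
4. I then pushed it over with the shut fingers, so it dropped the last part onto the desk.
5. I gripped it round the body, turned it in line with the cradle, lowered it until I felt light contact, released it and raised the hand clear.

**Last checks**
- **Position:** the fitted mid point is (0.465, −0.089, 0.035). The seat, from the cradle I measured, is (0.463, −0.090, 0.036), so they agree to about 2 mm.
- **Direction and level:** the axis is at −63.0 to −63.4°, against −62.7° for the cradle, and tilts about 1° or less.
- **Fit trouble:** the first final fit failed to converge, so these figures come from two repeats with that fault fixed.
- **Bystanders:** the dish and bottle read within about 2 mm of their starting places in both cameras. The timer agreed to 1 mm from the side but read 11 mm off from the top. I put that down to the arm partly hiding it there, because it looks unmoved in the side picture.

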